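# View the sand jars on the click-stop microscope stage and pack them away

## Task

Look at each beach-sand jar standing on the bench (two or three of red, yellow and blue) under the stereo microscope, in the order red, yellow, blue: stand it in a well of the rotary stage, turn the stage by its finger pins, click by click, until that jar sits centred under the objective, then leave it still there for two seconds. When all have been viewed, stand every jar upright in the sample case, one to a compartment, and press the case lid shut until it snaps. Do not bump the microscope head, and leave the dropper bottle, tweezers and brush where they are.

Things in the scene. Friction and masses are not known exactly. Their poses are not given: they have to be found in the camera images.
- scope: white stereo microscope, fixed. Origin on the bench under the stage axis, z up, x axis towards the steel column at its back (x = 175 mm). Round base, 120 mm radius about the origin, 45 mm high, with a 150 mm wide block reaching back to x = 215 mm. Black ticks every 15 degrees on the base surround the grey rotary stage, a disc of 105 mm radius, its top 57 mm above the bench
- scope_head: optical head, fixed on the column, same origin and axes as scope, not to be bumped. Black objective, 48 mm across, at x = 70, y = 0 mm, underside 152 mm above the bench; white head above it, 64 mm across, 80 mm above 237 mm height; eyepieces lean back to 360 mm height. It bars the well beneath it and crowds those beside it; the stage's front, within 60 degrees of the side opposite the objective, is free from above
- stage_axis (a point): centre of the rotary stage's top face, 57 mm above the bench, on the axis about which the stage turns
- stage (a joint): angle of the rotary stage (rad), growing anticlockwise seen from above; it turns without end and may pass pi. A sprung ball makes it click every 15 degrees (0.2618 rad), at whole multiples of 15 degrees; let go between clicks it falls into the nearest. About 9 N at a finger pin moves it on. At whole multiples of 90 degrees a well lies under the objective
- well_a (a point): floor centre of one of the stage's four like wells (57 mm above the bench), each a white disc inside a 5 mm high black ring that flares from 38 to 46 mm inner diameter, 53 mm outside. The well centres lie 70 mm from the axis; seen from the axis this one is at the angle stage from the x axis of scope, the others 90, 180 and 270 degrees further
- pin_a (a point): one of four like upright round steel finger pins for turning the stage, by pushing or pinching: 12 mm across, 32 mm high above the stage, 88 mm from the axis, half-way between the wells. This point is half-way up the pin, 73 mm above the bench, at stage + 45 degrees; the others stand 90, 180 and 270 degrees further
- lens_spot (a point): point on the objective's axis, 12 mm above the stage: where the centre of a jar standing in the well under the objective lies
- case_floor (a point): centre of the inner floor, 4 mm above the bench, of a dark blue plastic sample case, fixed, 116 mm (x) by 192 mm (y), 36 mm high, walls 4 mm; x axis across it to the hinge side, y along it, z up. Two dividers, 22 mm high, part it into three compartments 60 mm wide in y and 108 mm long in x, centred at y = -63, 0 and 63 mm
- case_lid (a joint): opening angle of the case lid (rad): 0 shut, about 1.8 open, leaning back past upright; the stiff hinge keeps it where it is left. Swung down it stops on a sprung catch at about 0.07; some 10 N down on the front edge snaps it past the catch to 0, where it stays
- lid_hinge (a point): middle of the hinge line of the case lid, on top of the case's back wall, 36 mm above the bench; the line runs along the y axis of case_floor. The lid is a flat panel, 116 mm from hinge to front edge, 192 mm wide, 4 mm thick, blue frame and clear window
- lid_edge (a point): point on the outer (when shut, upper) face of the lid's frame, middle of its width, 104 mm from the hinge, 12 mm short of the front edge: where to press it shut
- jar_red_mid (a point): centre (half-way up) of the red sand jar, if it is there: round red plastic jar 44 mm across, 24 mm high, sand showing in its flat top; the lowest 8 mm taper to a 34 mm foot, above that the sides are vertical and can be gripped; 70 to 130 g, bottom-heavy; its z axis points up when it is upright
- jar_yellow_mid (a point): centre (half-way up) of the yellow sand jar, if it is there: round yellow plastic jar 44 mm across, 24 mm high, sand showing in its flat top; the lowest 8 mm taper to a 34 mm foot, above that the sides are vertical and can be gripped; 70 to 130 g, bottom-heavy; its z axis points up when it is upright
- jar_blue_mid (a point): centre (half-way up) of the blue sand jar, if it is there: round blue plastic jar 44 mm across, 24 mm high, sand showing in its flat top; the lowest 8 mm taper to a 34 mm foot, above that the sides are vertical and can be gripped; 70 to 130 g, bottom-heavy; its z axis points up when it is upright
- dropper: bystander: amber glass dropper bottle with black cap, 32 mm across, 75 mm high; origin under its centre
- tweezers: bystander: steel tweezers lying on the bench, 120 mm long; origin under their middle
- brush: bystander: small brush lying on the bench, 150 mm long; origin under its middle
There are look-alikes about, which are no part of the job. There is more than one size of the brush; the job needs the smaller.

How it is judged (in metres and radians):
On the way, in this order (a step that is already met when the one before it is completed fails the run):
1. the red jar rests upright in a well, centred under the objective; it is not held and stays still for 1.5 s (horizontal distance between jar_red_mid and lens_spot below 0.006 m and z of jar_red_mid in the frame of lens_spot between -0.004 and 0.004 m and angle between jar_red_mid's own z axis and vertical below 0.1 rad and linear speed of jar_red below 0.01 m/s and contact force between the fingers and jar_red below 0.2 N), for 1.5 s.
2. the yellow jar rests upright in a well, centred under the objective; it is not held and stays still for 1.5 s (horizontal distance between jar_yellow_mid and lens_spot below 0.006 m and z of jar_yellow_mid in the frame of lens_spot between -0.004 and 0.004 m and angle between jar_yellow_mid's own z axis and vertical below 0.1 rad and linear speed of jar_yellow below 0.01 m/s and contact force between the fingers and jar_yellow below 0.2 N), for 1.5 s.
3. the blue jar rests upright in a well, centred under the objective; it is not held and stays still for 1.5 s (horizontal distance between jar_blue_mid and lens_spot below 0.006 m and z of jar_blue_mid in the frame of lens_spot between -0.004 and 0.004 m and angle between jar_blue_mid's own z axis and vertical below 0.1 rad and linear speed of jar_blue below 0.01 m/s and contact force between the fingers and jar_blue below 0.2 N), for 1.5 s.
At the end, for the whole second after the job is handed in: every jar stands upright (0.12 rad) on the floor of a compartment of the case and the lid is snapped shut (below 0.03 rad); on the way each jar stood in a well within 6 mm of the objective's axis, still and not held, for 1.5 s, in the order red, yellow, blue (x of jar_red_mid in the frame of case_floor between -0.038 and 0.038 m and y of jar_red_mid in the frame of case_floor between -0.075 and 0.075 m and z of jar_red_mid in the frame of case_floor between 0.008 and 0.017 m and angle between each of jar_red_mid, jar_yellow_mid, jar_blue_mid's own z axis and vertical below 0.12 rad and x of jar_yellow_mid in the frame of case_floor between -0.038 and 0.038 m and y of jar_yellow_mid in the frame of case_floor between -0.075 and 0.075 m and z of jar_yellow_mid in the frame of case_floor between 0.008 and 0.017 m and x of jar_blue_mid in the frame of case_floor between -0.038 and 0.038 m and y of jar_blue_mid in the frame of case_floor between -0.075 and 0.075 m and z of jar_blue_mid in the frame of case_floor between 0.008 and 0.017 m and value of joint case_lid below 0.03 rad); the robot touches nothing.
It fails at once if the microscope head is bumped (more than 8 N) (contact force between anything else and scope_head above 8 N).
It fails at once if a bystander is pushed more than 40 mm away (distance of any of dropper, tweezers, brush from where it was at the start of the episode above 0.04 m).
Of jar_red, jar_yellow, jar_blue only 2 to 3 are there at a start; the rules pass over those that are not, and their reading is None.
At some moment in a run one of jar_red, jar_yellow, jar_blue may be knocked a few centimetres aside while the robot is not near it.
Once in a run the grip may slacken for a moment while it holds something.
It also fails if it takes over 210 s, if anything falls off the work surface, if the arm or the gripper's body presses on something with over 40 N, if the wrist force passes 120 N, or if a joint passes its speed limit or range.

## Robot

A 6-joint arm with a two-finger parallel gripper is mounted at the origin on the work surface. World frame = base frame: x ahead of the robot, y to its left, z up, the work surface at z = 0. Lengths are in mm, angles in rad, forces in N, time in s.
With the tool pointing down it reaches from about 400 to 925 mm from the base axis. Payload 12.5 kg.
Tool frame: the origin (TCP) lies at the centre of the arm's flange, where the gripper is bolted on; the fingertips stand 190 mm ahead of it and the grasp point (between the pads) lies 171 mm ahead of it; z points along the fingers, y is the line along which they close (so a half turn about z gives the same grasp; the last joint's range is limited). The gripper opens to 95 mm and grips with 3 to 60 N. Pads are 20 mm wide; open, the fingers measure 119 mm over their backs; the gripper's body (75 mm by 180 mm) begins 59 mm behind the grasp point.
Start: joints at [-1.207, 0.491, 1.559, -0, 1.092, -0.106], TCP at [282.961, -557.277, 404.761] pointing down, gripper open.
Joint ranges: [-3.1, 3.1], [-0.84, 2.19], [0.05, 2.79], [-1.13, 4.28], [0.06, 2.93], [-2.69, 2.69]. Speed limits (rad/s): [2.22, 2.22, 2.79, 3.14, 3.14, 3.14].

## Interface

Orientations are given as [roll, pitch, yaw] about the fixed x, y, z axes, in that order (R = Rz(yaw) Ry(pitch) Rx(roll)).
In Python, from cell import env, read_camera, search_frame, cut_out gives the robot as it stands. The module is installed in compiled form; this text tells all that it offers.
- The arm moves only by the tool move_arm, never from a script. Its argument "commands" is a list of rows, each a list of 3 entries, a list of its own where there are three numbers: the shift along the world's x, y, z normalised to -1 to 1, where 1 is 0.03 m, then the turn about the world's z normalised to -1 to 1, where 1 is 0.08 rad, then the opening, from -1 (shut) to 1 (fully open), so that 0 is half open. A call has 1 to 20 rows; each row shifts and turns the commanded pose from where the row before left it; what a row does not reach is not made up. A row lasts 1/12 s, in which the tool goes at most 41.7 mm and 7.16 degrees, less where a joint would pass 70% of its speed; a pose out of reach is approached as far as the arm can. A call with a number of a shift or a turn outside -1 to 1 is refused whole. A call with a gripper value outside its range is refused whole. The fingers move at their own pace and stop on an object; the grip force is fixed at half the most. Time passes only in rows, so rows that do not move let the fingers close. It gives the time, the measured TCP pose, the force, the opening and the grip force at its end, in the units of the state.
- env.state(): the state, without advancing time (a new reading comes with each control period).
- read_camera(name): name is "scene" or "top" or "wrist"; returns a dict with "image" (384x512x3 uint8, red, green, blue), "fx", "fy", "cx", "cy" (pixels), "D" ([k1, k2, p1, p2, k3] as OpenCV has them; the pictures are not rectified), "rvec" (rotation vector, rad) and "tvec" (3), from world to camera coordinates, as OpenCV has them. Camera axes: x right, y down, z forward; pixel columns grow to the right and rows downward; lengths in mm; the calibration is good to about 2 mm. A picture is of the moment at which its call begins. There is no depth.
- env.job_done(): hands the job in; it is judged then, once.
Trained networks look in a picture, given as the dict that the camera call returned (one of the last four; its "shot" number tells which), for a name from the list of things; names that differ only in an ending like _2 or _b are one class to them, and where a whole thing is asked for, a point or a joint stands for the part that bears it (a point fixed in the world has none). Each returns a list of dicts, best first, with "confidence" (0 to 1); they miss things now and then, are a little off and sometimes report something else, mostly with a low value. They report only what shows in the picture. A call takes as long as a camera call. They do not tell look-alikes from the thing itself.
- search_frame(thing, picture): "at" ([column, row] in pixels, amid what is visible of it).
- cut_out(thing, picture): "region" (384x512 bool, what is visible of it) and "at" ([column, row] in pixels, amid what is visible of it).
The state is a dict: "t": time; "joints": joint angles; "qvel": joint speeds; "tau": joint torques, N m; "eef_pos": TCP position; "tcp_rot": TCP orientation; "ft_force": force on the tool from outside, world axes, zero at the start; "moment": the same for the moment, N m; "opening": opening from 0.0 (shut) to 1.0 (fully open); "grip_force": force on a finger pad.
Only numpy, scipy, OpenCV 4.12 (cv2) and the standard library are available. Lean on these libraries where they do the work, as an engineer would, in place of code of your own. Each camera call takes 0.05 s, during which the arm holds its last target. There are 200 camera calls.

## Working session

There is one attempt and no reset: what is moved stays moved. The work goes in short steps, Python scripts to look and compute and a tool call to move; the robot and the scene stay as the last step left them, time stands still between calls to the robot, and variables do not carry over. Pictures are saved under pics/ and viewed, at most 14 in all, crops included, and the job is handed in when it is done.

Besides the shell and the picture viewer there is one more tool, called after "Emit:" as name(argument=value, ...) on one line, values as JSON. move_arm: Moves the arm, as the interface text tells. Its arguments: {"type":"object","properties":{"commands":{"type":"array","items":{"type":"array"}}},"required":["commands"]}

```bash
mkdir -p pics
cat > h.py <<'E'
from cell import env, read_camera, search_frame, cut_out
import numpy as np, cv2
def ray(p,uv):
    K=np.array([[p["fx"],0,p["cx"]],[0,p["fy"],p["cy"]],[0,0,1.]])
    u=cv2.undistortPoints(np.array([[uv]],float),K,np.array(p["D"],float))[0,0]
    R=cv2.Rodrigues(np.array(p["rvec"],float))[0];t=np.array(p["tvec"],float).ravel()
    return -R.T@t, R.T@np.array([u[0],u[1],1.])
def onz(p,uv,z):
    c,d=ray(p,uv); return c+d*(z-c[2])/d[2]
def proj(p,X):
    K=np.array([[p["fx"],0,p["cx"]],[0,p["fy"],p["cy"]],[0,0,1.]])
    return cv2.projectPoints(np.array(X,float).reshape(-1,1,3),np.array(p["rvec"],float),np.array(p["tvec"],float),K,np.array(p["D"],float))[0][:,0]
def save(p,n): cv2.imwrite(f"pics/{n}.png",p["image"][:,:,::-1])
E
python3 - <<'E'
from h import *
a=read_camera("top");save(a,"top0");b=read_camera("scene");save(b,"scene0")
for n,p in(("top",a),("scene",b)):
  print(n,ray(p,[p["cx"],p["cy"]]))
  for k,z in [("jar_red_mid",12),("jar_yellow_mid",12),("jar_blue_mid",12),("dropper",35),("tweezers",3),("brush",5),("scope",57),("scope_head",237),("well_a",57),("pin_a",73),("case_floor",4),("case_lid",90),("stage",57)]:
    try:
      for r in search_frame(k,p)[:5]:print(k,round(r["confidence"],2),np.round(r["at"]),np.round(onz(p,r["at"],z)))
    except Exception as e: print(k,e)
print({k:np.round(v,2) for k,v in env.state().items()})
E
```

```text
top (array([545.39227493, -20.85789508, 812.9393127 ]), array([ 0.0679376 ,  0.0103091 , -0.99763631]))
jar_red_mid 0.71 [254. 265.] [436.  -4.  12.]
jar_yellow_mid 0.53 [273. 216.] [546. -46.  12.]
jar_yellow_mid 0.43 [252. 266.] [435.   1.  12.]
jar_yellow_mid 0.23 [414. 240.] [ 490. -362.   12.]
jar_blue_mid 0.65 [259. 173.] [643. -15.  12.]
jar_blue_mid 0.38 [411. 239.] [ 492. -356.   12.]
jar_blue_mid 0.35 [211. 134.] [733.  95.  12.]
jar_blue_mid 0.24 [113. 203.] [575. 317.  12.]
dropper 0.61 [215. 134.] [727.  84.  35.]
tweezers 0.63 [161. 137.] [729. 213.   3.]
tweezers 0.52 [262. 171.] [648. -22.   3.]
brush 0.87 [366. 107.] [ 796. -263.    5.]
brush 0.71 [278. 135.] [731. -60.   5.]
brush 0.38 [211. 135.] [732.  96.   5.]
scope 0.74 [413. 240.] [ 493. -342.   57.]
scope_head 0.89 [482. 236.] [ 512. -376.  237.]
scope_head 0.43 [410. 238.] [ 509. -260.  237.]
well_a 0.55 [391. 248.] [ 477. -293.   57.]
pin_a 0.93 [392. 249.] [ 476. -290.   73.]
case_floor 0.9 [128. 223.] [531. 285.   4.]
case_floor 0.61 [413. 241.] [ 488. -363.    4.]
case_lid 0.57 [114. 202.] [575. 282.  90
[... 802 characters left out ...]
141. 267.] [ 486. -342.   57.]
case_lid 0.76 [303. 113.] [573. 270.  90.]
case_lid 0.65 [290. 236.] [742. -95.  90.]
case_lid 0.53 [284. 126.] [552. 197.  90.]
stage 0.77 [163. 248.] [ 497. -273.   57.]
stage 0.74 [141. 267.] [ 485. -341.   57.]
{'t': np.float64(1.4), 'joints': array([-1.21,  0.49,  1.56,  0.  ,  1.09, -0.11]), 'qvel': array([-0.,  0., -0., -0.,  0.,  0.]), 'tau': array([-0.000e+00, -6.125e+01, -2.584e+01,  7.000e-02,  4.000e-02,
        0.000e+00]), 'eef_pos': array([ 282.97, -557.26,  404.77]), 'tcp_rot': array([ 3.14, -0.  ,  0.47]), 'ft_force': array([-0.99, -0.18, -0.88]), 'moment': array([ 0.02, -0.02, -0.02]), 'grip_force': np.float64(0.0), 'opening': np.float64(1.0)}
```

```bash
cd pics; python3 -c "
import cv2
for n in('top0','scene0'):
  i=cv2.imread(n+'.png');cv2.imwrite(n+'b.png',cv2.resize(i,(800,600),interpolation=cv2.INTER_CUBIC))"
```

```text
(no output)
```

View pics/top0b.png

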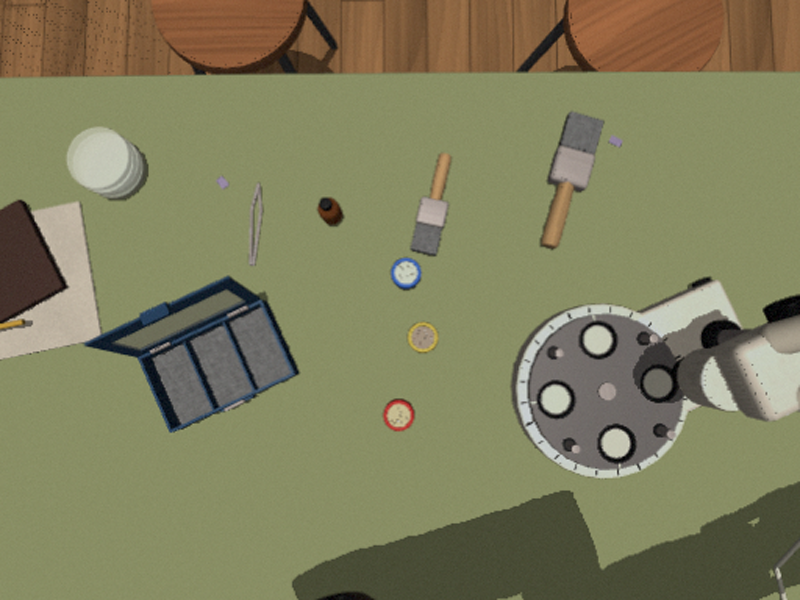

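View pics/scene0b.png

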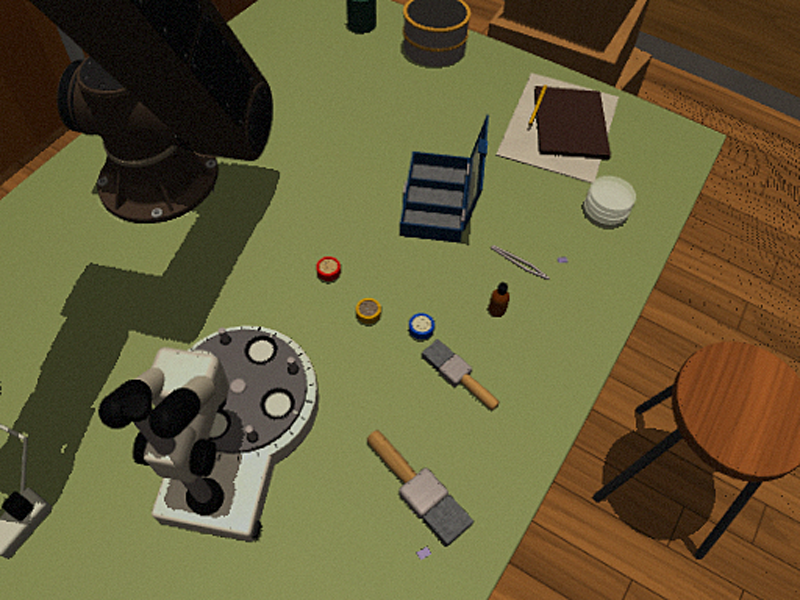

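The top view shows all three jars: red at about (255,266), yellow at (271,216) and blue at (260,175) in native pixels. The stage is centred near (389,250), with a well already under the objective, and the case is open with its hinge on the upper left. Next I'll measure poses on rectified views.

```bash
cat > rect.py <<'E'
from h import *
def rect(p,c,half,z,s):
    # orthographic map: image up=+x world, left=+y ; s px/mm
    n=int(2*half*s); i,j=np.mgrid[0:n,0:n]
    X=np.stack([c[0]+half-i/s, c[1]+half-j/s, np.full(i.shape,z)],-1)
    m=proj(p,X).reshape(n,n,2).astype(np.float32)
    return cv2.remap(p["image"],m[...,0],m[...,1],cv2.INTER_CUBIC)
E
python3 - <<'E'
from rect import *
p=read_camera("top")
hsv=cv2.cvtColor(p["image"],cv2.COLOR_RGB2HSV)
for n,c in(("red",(255,266)),("yel",(271,216)),("blu",(260,175))):
    m=np.zeros(hsv.shape[:2],np.uint8);cv2.circle(m,c,16,255,-1)
    H=hsv[...,0].astype(int)
    h0={"red":0,"yel":22,"blu":110}[n]
    d=np.abs((H-h0+90)%180-90)<(9 if n!="yel" else 6)
    q=(d&(hsv[...,1]>140)&(m>0))
    cn=np.argwhere(q)[:,::-1].astype(np.float32)
    (x,y),(w,h),a=cv2.minAreaRect(cn); r=cv2.minEnclosingCircle(cn)
    print(n,len(cn),r,np.round(onz(p,r[0],20),1))
A=rect(p,(480,-300),150,57,2);B=rect(p,(530,285),150,36,2)
# detect wells (bright white discs) in A
g=cv2.cvtColor(A,cv2.COLOR_RGB2GRAY)
_,b=cv2.threshold(g,185,255,cv2.THRESH_BINARY)
n,_,st,ce=cv2.connectedComponentsWithStats(b)
for s,c in zip(st,ce):
    if 1500<s[4]<8000: print("white",s,480+150-c[1]/2,-300+150-c[0]/2)
cv2.imwrite("pics/AB.png",np.hstack([cv2.resize(A,(400,400)),cv2.resize(B,(400,400))])[:,:,::-1])
E
```

```text
red 116 ((254.80596923828125, 265.35821533203125), 9.888364791870117) [436.   -5.2  20. ]
yel 86 ((270.0, 215.57894897460938), 9.631102561950684) [546.  -39.4  20. ]
blu 77 ((259.5, 174.6764678955078), 9.443524360656738) [637.9 -16.2  20. ]
white [ 175   82  113   35 2082] 581.6366474543707 -266.65778097982707
white [  83  104   94   85 2254] 558.5829636202307 -214.37222715173027
white [ 219  141   70   71 3849] 542.117043387893 -276.61873213821775
white [  37  176   59  110 2216] 513.7089350180505 -181.53768050541515
white [ 535  227   65  139 5492] 480.1418426802622 -434.2190458849235
white [  35  289   35  112 2179] 457.97016980266176 -174.84993116108308
white [ 101  301   71   71 3875] 462.1548387096774 -217.77135483870967
white [  56  400  187  141 4354] 389.61231051906293 -219.1453835553514
white [ 261  418   70   72 3921] 403.37324662076 -297.8826829890334
```

View pics/AB.png

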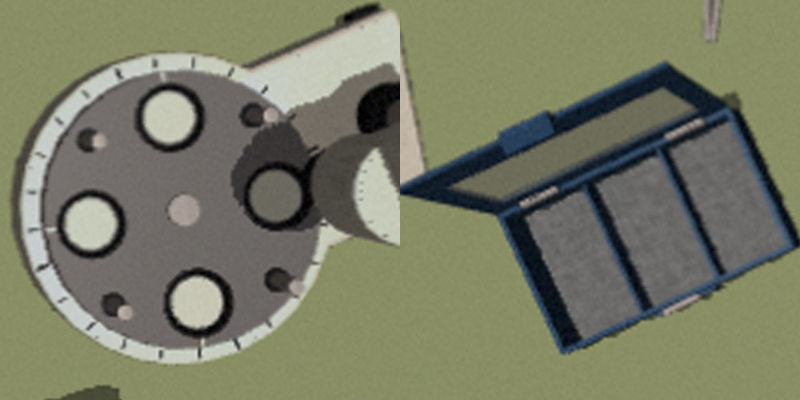

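The rectified view shows the stage axis at about (473,-287). The wells are at world 8.7°+90k, and the block puts the scope x axis at about -66.3°, so the stage is one click off. The case centre is about (508,248) with its x axis near 24°. I'll go to the red jar.

Emit:
move_arm(commands=[[[0.255, 0.92, -0.125], 0.78, 0.4], [[0.255, 0.92, -0.125], 0.78, 0.4], [[0.255, 0.92, -0.125], 0.78, 0.4], [[0.255, 0.92, -0.125], 0.78, 0.4], [[0.255, 0.92, -0.125], 0.78, 0.4], [[0.255, 0.92, -0.125], 0.78, 0.4], [[0.255, 0.92, -0.125], 0.78, 0.4], [[0.255, 0.92, -0.125], 0.78, 0.4], [[0.255, 0.92, -0.125], 0.78, 0.4], [[0.255, 0.92, -0.125], 0.78, 0.4], [[0.255, 0.92, -0.125], 0.78, 0.4], [[0.255, 0.92, -0.125], 0.78, 0.4], [[0.255, 0.92, -0.125], 0.78, 0.4], [[0.255, 0.92, -0.125], 0.78, 0.4], [[0.255, 0.92, -0.125], 0.78, 0.4], [[0.255, 0.92, -0.125], 0.78, 0.4], [[0.255, 0.92, -0.125], 0.78, 0.4], [[0.255, 0.92, -0.125], 0.78, 0.4], [[0.255, 0.92, -0.125], 0.78, 0.4], [[0.255, 0.92, -0.125], 0.78, 0.4]])

```text
t: 3.12
eef_pos: [436.2, -3.8, 329.8]
tcp_rot: [3.141, 0.0, 1.721]
ft_force: [-0.1, -0.7, -0.3]
opening: 0.699
grip_force: 0.0
```

```bash
cat >> h.py <<'E'
HUE={"red":(0,9),"yel":(22,6),"blu":(110,9)}
def jar(p,n,z=20,uv=None,rad=40):
    """ring colour blob -> centre (largest component, near uv if given)"""
    hsv=cv2.cvtColor(p["image"],cv2.COLOR_RGB2HSV);H=hsv[...,0].astype(int);h0,w=HUE[n]
    q=((np.abs((H-h0+90)%180-90)<w)&(hsv[...,1]>130)&(hsv[...,2]>60)).astype(np.uint8)
    if uv is not None:
        m=np.zeros_like(q);cv2.circle(m,tuple(int(v) for v in uv),rad,1,-1);q&=m
    q=cv2.morphologyEx(q,cv2.MORPH_CLOSE,np.ones((3,3),np.uint8))
    k,_,st,ce=cv2.connectedComponentsWithStats(q)
    out=[]
    for i in 1+np.argsort(-st[1:,4])[:3]:
        L=_==i;c,r=cv2.minEnclosingCircle(np.argwhere(L)[:,::-1].astype(np.float32))
        out.append((int(st[i,4]),np.round(c,1),round(r,1),np.round(onz(p,c,z),1)))
    return out
E
python3 - <<'E'
from h import *
s=env.state();print(s["t"],np.round(s["eef_pos"],1),np.round(s["tcp_rot"],3),np.round(s["joints"],2))
p=read_camera("wrist");save(p,"w1");t=read_camera("scene");save(t,"s1")
print(ray(p,[p["cx"],p["cy"]]))
for n in HUE:print(n,jar(p,n,24))
cv2.imwrite("pics/ws1.png",np.hstack([p["image"],t["image"]])[:,:,::-1][:, :, :]);i=cv2.imread("pics/ws1.png");cv2.imwrite("pics/ws1.png",cv2.resize(i,(800,300)))
E
```

```text
3.1167 [436.2  -3.8 329.8] [3.141 0.    1.721] [-0.16  0.34  2.09  0.    0.71 -0.31]
(array([425.73062622,  61.61459739, 309.24731644]), array([ 0.03663702, -0.23688539, -0.97084656]))
red [(683, array([263.2, 184.3]), 25.2, array([4.379e+02, 2.000e-01, 2.400e+01]))]
yel [(914, array([392.3, 277.5]), 32.5, array([567.5, -68.2,  24. ])), (838, array([120. , 276.5]), 30.9, array([ 322., -104.,   24.])), (751, array([377. , 231.5]), 26.2, array([543.2, -26.8,  24. ]))]
blu [(373, array([470., 219.]), 17.0, array([622.1,  -3.4,  24. ])), (144, array([387. ,   2.8]), 20.2, array([509.4, 153.4,  24. ])), (109, array([503., 236.]), 11.7, array([656.7, -14.4,  24. ]))]
```

View pics/ws1.png

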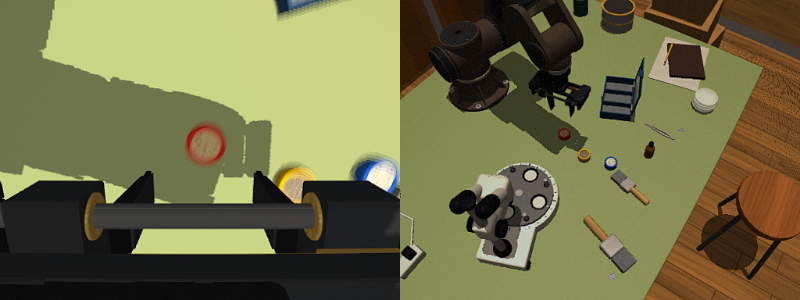

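The wrist view shows the red jar at about (263,184), with some motion blur. The gripper body is wide along its closing axis. I'll remeasure now that the arm is settled.

Run:
```python
from h import *
p=read_camera("wrist");s=env.state();print(np.round(s["eef_pos"],1),jar(p,"red",24)); t=read_camera("top");print(jar(t,"red",22))
print(s["joints"], search_frame("jar_red_mid",p)[:1])
```

```text
[436.2  -3.9 329.6] [(916, array([260.9, 190.2]), 25.9, array([436.8,  -3.7,  24. ]))]
[(15, array([246. , 266.5]), 2.7, array([433.8,  14.2,  22. ]))]
[-1.60672403e-01  3.38122451e-01  2.08961016e+00  2.55749891e-05
  7.13953473e-01 -3.10843016e-01] [{'at': [261.4, 189.9], 'confidence': 0.95}]
```

Emit:
move_arm(commands=[[[0.02, 0, -0.87], 0, 0.4], [[0, 0, -0.87], 0, 0.4], [[0, 0, -0.87], 0, 0.4], [[0, 0, -0.87], 0, 0.4], [[0, 0, -0.6], 0, 0.4], [[0, 0, -0.27], 0, 0.4], [[0, 0, 0], 0, -0.6], [[0, 0, 0], 0, -0.6], [[0, 0, 0], 0, -0.6], [[0, 0, 0], 0, -0.6], [[0, 0, 0], 0, -0.6]])

```text
t: 4.28
eef_pos: [436.7, -5.4, 200.3]
tcp_rot: [3.139, 0.001, 1.718]
ft_force: [0.0, -2.5, 7.3]
opening: 0.454
grip_force: 30.0
```

Emit:
move_arm(commands=[[[0, 0, 0.4], 0, -0.6], [[0, 0, 0.9], 0, -0.6], [[0, 0, 0.9], 0, -0.6], [[0, 0, 0.9], 0, -0.6], [[0, 0, 0.9], 0, -0.6], [[0, -0.3, 0.4], 0, -0.6], [[0.1, -0.7, 0], 0, -0.6], [[0.1, -0.8, 0], 0, -0.6], [[0.1, -0.8, 0], 0, -0.6], [[0.1, -0.8, 0], 0, -0.6], [[0.1, -0.8, 0], 0, -0.6], [[0.1, -0.8, 0], 0, -0.6], [[0.1, -0.8, 0], 0, -0.6], [[0.1, -0.6, 0], 0, -0.6], [[0, 0, 0], 0, -0.6], [[0, 0, 0], 0, -0.6]])

```text
t: 5.62
eef_pos: [460.3, -197.6, 331.5]
tcp_rot: [3.141, 0.0, 1.716]
ft_force: [0.9, 0.9, -1.3]
opening: 0.455
grip_force: 30.0
```

```bash
cat >> h.py <<'E'
def wells(p,guess,z=57,rad=45):
    """fit white well discs near guess world points"""
    g=cv2.cvtColor(p["image"],cv2.COLOR_RGB2HSV)
    b=((g[...,1]<45)&(g[...,2]>140)).astype(np.uint8)
    k,L,st,ce=cv2.connectedComponentsWithStats(b);o=[]
    for i in range(1,k):
        if st[i,4]<300: continue
        w=onz(p,ce[i],z)
        o.append((int(st[i,4]),st[i,:4].tolist(),np.round(ce[i],1),np.round(w,1)))
    return o
E
python3 - <<'E'
from h import *
p=read_camera("wrist");save(p,"w2");s=env.state();print(s["t"],np.round(s["eef_pos"],1),s["opening"],s["grip_force"])
print(proj(p,[[462.2,-217.8,57],[463,-216,57]]))
for o in wells(p,None):print(o)
E
```

```text
5.6667 [ 460.2 -196.9  331.5] 0.4549460102235275 29.999318718910217
[[259.30105649 223.30675703]
 [260.65995032 221.2614023 ]]
(4793, [137, 152, 250, 80], array([261.1, 185.4]), array([ 459.2, -187.9,   57. ]))
(302, [311, 204, 18, 26], array([320. , 216.3]), array([ 507.7, -205.5,   57. ]))
(3155, [202, 293, 119, 31], array([261.8, 309.1]), array([ 475. , -291.7,   57. ]))
```

View pics/w2.png

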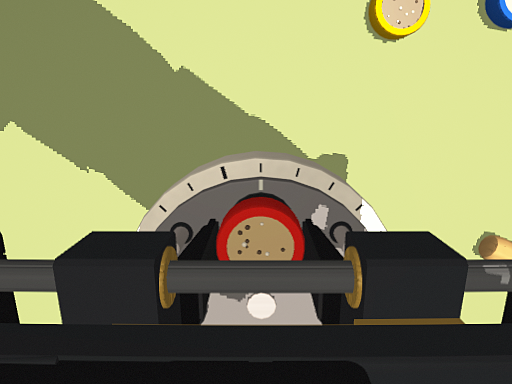

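The wrist view shows the red jar still held. The stage mark lines up with a base tick at (261,185) and the hub is at (261,305), which matches the top-camera fit. I'll place it in the well.

Emit:
move_arm(commands=[[[0.1, -0.7, 0], 0, -0.6], [[0, 0, -0.6], 0, -0.6], [[0, 0, -0.6], 0, -0.6], [[0, 0, -0.6], 0, -0.6], [[0, 0, -0.3], 0, -0.6], [[0, 0, -0.2], 0, -0.6], [[0, 0, -0.1], 0, -0.6], [[0, 0, -0.06], 0, -0.6], [[0, 0, 0], 0, -0.6]])

```text
t: 6.42
eef_pos: [463.7, -218.1, 257.8]
tcp_rot: [3.141, 0.0, 1.718]
ft_force: [-0.4, 1.0, -0.7]
opening: 0.457
grip_force: 30.0
```

Emit:
move_arm(commands=[[[0, 0, 0], 0, 0.3], [[0, 0, 0], 0, 0.3], [[0, 0, 0], 0, 0.3], [[0, 0, 0.5], 0, 0.3], [[0, 0, 0.8], 0.5, 0.1], [[-0.1, 0, 0.8], 1, -0.1], [[-0.2, -0.06, 0.1], 1, -0.1], [[-0.3, -0.1, 0], 1, -0.1], [[-0.3, -0.1, 0], 1, -0.1], [[-0.3, -0.1, 0], 1, -0.1], [[-0.3, -0.1, 0], 1, -0.1], [[-0.3, -0.08, 0], 1, -0.1], [[-0.2, -0.05, 0], 1, -0.1], [[-0.03, 0, 0], 1, -0.1], [[0, 0, 0], 0.37, -0.1], [[0, 0, 0], 0, -0.1]])

```text
t: 7.75
eef_pos: [402.5, -236.1, 323.8]
tcp_rot: [3.142, 0.001, 2.508]
ft_force: [-0.3, 0.4, 0.8]
opening: 0.449
grip_force: 0.0
```

Run:
```python
from h import *
p=read_camera("wrist");save(p,"w3");s=env.state();print(s["t"],np.round(s["eef_pos"],1),np.round(s["tcp_rot"],3),s["opening"])
print("pin pred",proj(p,[[402.6,-235.6,89],[402.6,-235.6,57]]),"red",jar(p,"red",81))
for r in search_frame("pin_a",p)[:4]:print(r,onz(p,r["at"],73))
```

```text
7.8 [ 402.6 -236.   323.8] [3.142e+00 1.000e-03 2.506e+00] 0.4491710486157122
pin pred [[261.92287643 213.74780918]
 [261.68780731 200.86597927]] red [(317, array([332.1, 233.9]), 14.4, array([ 444.7, -206.8,   81. ])), (12, array([300.5, 254. ]), 5.0, array([ 444.1, -232.7,   81. ]))]
{'at': [260.8, 226.8], 'confidence': 0.6} [ 413.951204   -244.78901237   73.        ]
{'at': [336.1, 235.8], 'confidence': 0.42} [ 451.08171887 -205.71260487   73.        ]
```

View pics/w3.png

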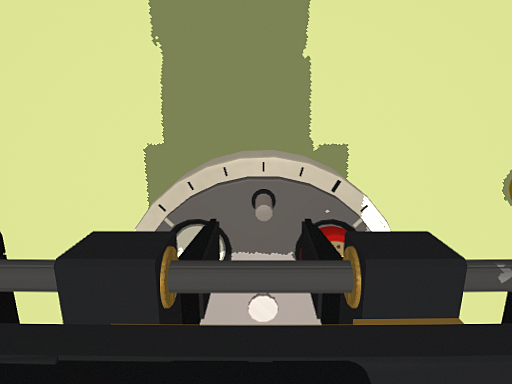

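```bash
cat > arc.py <<'E'
import numpy as np,sys
a0,a1,n=map(float,sys.argv[1:4]);n=int(n)
C=np.array([473.5,-287.7]);a=np.radians(np.linspace(a0,a1,n+1))
P=C+88*np.c_[np.cos(a),np.sin(a)];d=np.round(np.diff(P,axis=0)/30,2)
t=round((a1-a0)*np.pi/180/n/.08,3)
print(P[0],P[-1],P[0]+d.sum(0)*30);print([[[x,y,0],t,-0.62] for x,y in d.tolist()])
E
python3 arc.py 143.7 53.7 20
```

```text
[ 402.57831116 -235.60284027] [ 525.59715973 -216.77831116] [ 525.87831116 -216.40284027]
[[[0.14, 0.18, 0], -0.982, -0.62], [[0.16, 0.17, 0], -0.982, -0.62], [[0.17, 0.16, 0], -0.982, -0.62], [[0.18, 0.14, 0], -0.982, -0.62], [[0.19, 0.13, 0], -0.982, -0.62], [[0.2, 0.11, 0], -0.982, -0.62], [[0.21, 0.1, 0], -0.982, -0.62], [[0.22, 0.08, 0], -0.982, -0.62], [[0.22, 0.06, 0], -0.982, -0.62], [[0.23, 0.04, 0], -0.982, -0.62], [[0.23, 0.03, 0], -0.982, -0.62], [[0.23, 0.01, 0], -0.982, -0.62], [[0.23, -0.01, 0], -0.982, -0.62], [[0.23, -0.03, 0], -0.982, -0.62], [[0.23, -0.05, 0], -0.982, -0.62], [[0.22, -0.06, 0], -0.982, -0.62], [[0.22, -0.08, 0], -0.982, -0.62], [[0.21, -0.1, 0], -0.982, -0.62], [[0.2, -0.11, 0], -0.982, -0.62], [[0.19, -0.13, 0], -0.982, -0.62]]
```

Emit:
move_arm(commands=[[[0, 0, -0.7], 0, -0.1], [[0, 0, -0.8], 0, -0.1], [[0, 0, -0.6], 0, -0.1], [[0, 0, -0.13], 0, -0.4], [[0, 0, 0], 0, -0.62], [[0, 0, 0], 0, -0.62], [[0, 0, 0], 0, -0.62], [[0, 0, 0], 0, -0.62]])

```text
t: 8.52
eef_pos: [402.8, -236.1, 257.5]
tcp_rot: [3.142, 0.002, 2.507]
ft_force: [0.6, 0.0, -0.6]
opening: 0.206
grip_force: 0.0
```

Emit:
move_arm(commands=[[[0.14, 0.18, 0], -0.982, -0.62], [[0.16, 0.17, 0], -0.982, -0.62], [[0.17, 0.16, 0], -0.982, -0.62], [[0.18, 0.14, 0], -0.982, -0.62], [[0.19, 0.13, 0], -0.982, -0.62], [[0.2, 0.11, 0], -0.982, -0.62], [[0.21, 0.1, 0], -0.982, -0.62], [[0.22, 0.08, 0], -0.982, -0.62], [[0.22, 0.06, 0], -0.982, -0.62], [[0.23, 0.04, 0], -0.982, -0.62], [[0.23, 0.03, 0], -0.982, -0.62], [[0.23, 0.01, 0], -0.982, -0.62], [[0.23, -0.01, 0], -0.982, -0.62], [[0.23, -0.03, 0], -0.982, -0.62], [[0.23, -0.05, 0], -0.982, -0.62], [[0.22, -0.06, 0], -0.982, -0.62], [[0.22, -0.08, 0], -0.982, -0.62], [[0.21, -0.1, 0], -0.982, -0.62], [[0.2, -0.11, 0], -0.982, -0.62], [[0.19, -0.13, 0], -0.982, -0.62]])

```text
t: 10.18
eef_pos: [526.1, -216.7, 257.3]
tcp_rot: [3.141, -0.0, 0.932]
ft_force: [0.3, -0.0, -0.2]
opening: 0.195
grip_force: 0.0
```

Emit:
move_arm(commands=[[[0, 0, 0], 0, -0.62], [[0, 0, 0], 0, -0.3], [[0, 0, 0], 0, -0.1], [[0, 0, 0], 0, -0.1], [[0, 0, 0.6], 0, -0.1], [[0, 0, 0.9], 0, -0.1], [[0, 0, 0.9], 0, -0.1]])

```text
t: 10.77
eef_pos: [525.6, -216.6, 329.0]
tcp_rot: [-3.14, 0.0, 0.937]
ft_force: [-0.2, -0.5, 0.9]
opening: 0.443
grip_force: 0.0
```

Run:
```python
from h import *
p=read_camera("top");save(p,"t3");s=env.state();print(s["t"],np.round(s["eef_pos"],1),np.round(s["tcp_rot"],3),s["opening"])
for n,z in(("red",78),("yel",20),("blu",20)):print(n,jar(p,n,z))
i=p["image"][130:330,60:512];cv2.imwrite("pics/t3c.png",cv2.resize(i,(800,354))[:,:,::-1])
```

```text
10.8167 [ 526.3 -216.9  334.4] [ 3.136e+00 -1.000e-03  9.380e-01] 0.44571584180783924
red []
yel [(107, array([270.1, 215.6]), 9.6, array([546. , -39.5,  20. ])), (50, array([  7.5, 208. ]), 7.8, array([564.2, 556.1,  20. ])), (2, array([212.5, 143. ]), 0.5, array([710.6,  90.3,  20. ]))]
blu [(250, array([100.5, 199. ]), 50.1, array([584.1, 343. ,  20. ])), (89, array([259.5, 174.6]), 9.6, array([638.2, -16.2,  20. ])), (24, array([114.8, 218.5]), 4.9, array([540.1, 309.2,  20. ]))]
```

View pics/t3c.png

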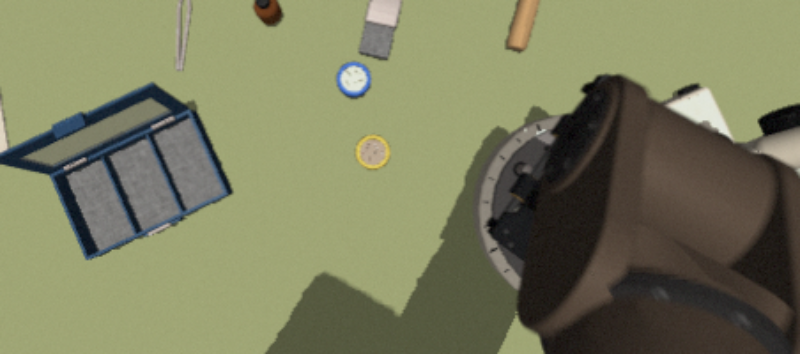

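Yellow at (270,216) and blue at (260,175) have not moved; the arm hides the stage. I'll go to yellow next.

Emit:
move_arm(commands=[[[0.07, 0.6, 0], 0.98, 0.4], [[0.07, 0.6, 0], 0.98, 0.4], [[0.07, 0.6, 0], 0.98, 0.4], [[0.07, 0.6, 0], 0.98, 0.4], [[0.07, 0.6, 0], 0.98, 0.4], [[0.07, 0.6, 0], 0.98, 0.4], [[0.07, 0.6, 0], 0.98, 0.4], [[0.07, 0.6, 0], 0.98, 0.4], [[0.07, 0.6, 0], 0.98, 0.4], [[0.07, 0.57, 0], 0.98, 0.4], [[0, 0, 0], 0, 0.4], [[0, 0, 0], 0, 0.4], [[0, 0, 0], 0, 0.4]])

```text
t: 11.9
eef_pos: [546.8, -38.1, 328.6]
tcp_rot: [3.141, 0.0, 1.719]
ft_force: [-0.5, 0.0, 0.3]
opening: 0.698
grip_force: 0.0
```

Run:
```python
from h import *
p=read_camera("wrist");s=env.state();print(s["t"],np.round(s["eef_pos"],1),np.round(s["tcp_rot"],3))
r=search_frame("jar_yellow_mid",p)[:2];print([(x,onz(p,x["at"],24)) for x in r]);print(jar(p,"yel",24,r[0]["at"]))
t=read_camera("top");hs=cv2.cvtColor(t["image"],cv2.COLOR_RGB2HSV);save(t,"t4")
print("red",jar(t,"red",78),search_frame("jar_red_mid",t)[:2])
for q in [(542.1,-276.6),(462.2,-217.8),(403.4,-297.9),(483,-357)]:
  u=proj(t,[[q[0],q[1],57]])[0].astype(int);print(u,hs[u[1]-2:u[1]+3,u[0]-2:u[0]+3].mean((0,1)).round())
```

```text
11.95 [546.8 -38.3 328.6] [3.141 0.    1.718]
[({'at': [262.5, 186.5], 'confidence': 0.84}, array([548.10169829, -35.6964078 ,  24.        ]))]
[(992, array([260.5, 188.6]), 26.2, array([546.7, -37.8,  24. ]))]
red [(194, array([386. , 216.5]), 11.3, array([ 543.3, -277.6,   78. ])), (1, array([174.,  37.]), 0.0, array([930.6, 167.1,  78. ]))] []
[382 217] [ 18.  83. 219.]
[355 255] [ 39.  14. 237.]
[393 283] [ 31.  15. 233.]
[420 244] [ 24.  27. 133.]
```

The stage turned exactly 90° and red now sits in the 8.7° well. I'll grasp yellow.

Emit:
move_arm(commands=[[[0, 0, -0.87], 0, 0.4], [[0, 0, -0.87], 0, 0.4], [[0, 0, -0.87], 0, 0.4], [[0, 0, -0.87], 0, 0.4], [[0, 0, -0.55], 0, 0.4], [[0, 0, -0.25], 0, 0.4], [[0, 0, 0], 0, -0.6], [[0, 0, 0], 0, -0.6], [[0, 0, 0], 0, -0.6], [[0, 0, 0], 0, -0.6], [[0, 0, 0], 0, -0.6], [[0, 0, 0.4], 0, -0.6], [[0, 0, 0.9], 0, -0.6], [[0, 0, 0.9], 0, -0.6], [[0, 0, 0.9], 0, -0.6], [[0, 0, 0.9], 0, -0.6]])

```text
t: 13.43
eef_pos: [546.6, -37.6, 321.9]
tcp_rot: [3.141, 0.0, 1.72]
ft_force: [0.9, -0.9, -0.3]
opening: 0.454
grip_force: 30.0
```

Emit:
move_arm(commands=[[[-0.35, -0.75, 0], 0, -0.6], [[-0.35, -0.75, 0], 0, -0.6], [[-0.35, -0.75, 0], 0, -0.6], [[-0.35, -0.75, 0], 0, -0.6], [[-0.35, -0.75, 0], 0, -0.6], [[-0.35, -0.75, 0], 0, -0.6], [[-0.35, -0.75, 0], 0, -0.6], [[-0.33, -0.75, 0], 0, -0.6], [[0, 0, 0], 0, -0.6], [[0, 0, 0], 0, -0.6]])

```text
t: 14.27
eef_pos: [463.1, -218.4, 320.6]
tcp_rot: [3.141, 0.0, 1.718]
ft_force: [0.4, -0.3, -0.5]
opening: 0.461
grip_force: 3.0
```

Grip force has dropped to 3 N, which looks like the slackening. I'll hold and check.

Emit:
move_arm(commands=[[[0, 0, 0], 0, -0.6], [[0, 0, 0], 0, -0.6], [[0, 0, 0], 0, -0.6]])

```text
t: 14.52
eef_pos: [463.8, -216.9, 320.3]
tcp_rot: [3.141, 0.0, 1.721]
ft_force: [-0.6, -0.0, -0.7]
opening: 0.454
grip_force: 30.0
```

Run:
```python
from h import *
s=env.state();print(s["t"],s["opening"],s["grip_force"])
p=read_camera("wrist")
old=cv2.imread("pics/w2.png")
cv2.imwrite("pics/w5.png",cv2.resize(np.hstack([old,p["image"][:,:,::-1]]),(800,300)))
print(jar(p,"yel",150))
```

```text
14.5167 0.45368632554408966 29.999239146709442
[(2086, array([260.2, 245.5]), 44.9, array([ 462.7, -212.6,  150. ])), (693, array([393.5, 323.5]), 69.5, array([ 534.6, -243.9,  150. ])), (636, array([353. , 276.5]), 30.8, array([ 508.9, -221.7,  150. ]))]
```

View pics/w5.png

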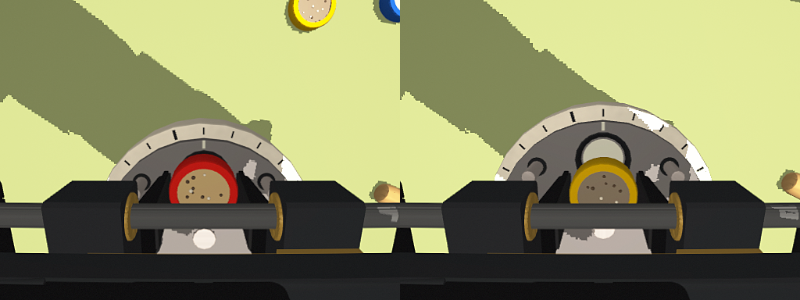

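The right half shows yellow still upright in the grip above the empty well ring at about (604,150). Grip force is back at 30 N, so I'll descend gently.

Emit:
move_arm(commands=[[[0, 0, -0.6], 0, -0.6], [[0, 0, -0.6], 0, -0.6], [[0, 0, -0.3], 0, -0.6], [[0, 0, -0.2], 0, -0.6], [[0, 0, -0.15], 0, -0.6], [[0, 0, -0.1], 0, -0.6], [[0, 0, -0.08], 0, -0.6], [[0, 0, -0.03], 0, -0.6], [[0, 0, 0], 0, -0.6]])

```text
t: 15.32
eef_pos: [463.7, -217.8, 258.8]
tcp_rot: [3.141, 0.001, 1.72]
ft_force: [-0.9, -0.1, 2.3]
opening: 0.45
grip_force: 30.0
```

```bash
python3 arc.py 143.7 68.7 17;python3 arc.py 158.7 68.7 20
```

```text
[ 402.57831116 -235.60284027] [ 505.46610828 -205.71117197] [ 505.47831116 -205.30284027]
[[[0.14, 0.18, 0], -0.962, -0.62], [[0.15, 0.17, 0], -0.962, -0.62], [[0.17, 0.15, 0], -0.962, -0.62], [[0.18, 0.14, 0], -0.962, -0.62], [[0.19, 0.13, 0], -0.962, -0.62], [[0.2, 0.11, 0], -0.962, -0.62], [[0.2, 0.1, 0], -0.962, -0.62], [[0.21, 0.08, 0], -0.962, -0.62], [[0.22, 0.06, 0], -0.962, -0.62], [[0.22, 0.05, 0], -0.962, -0.62], [[0.22, 0.03, 0], -0.962, -0.62], [[0.23, 0.01, 0], -0.962, -0.62], [[0.23, -0.01, 0], -0.962, -0.62], [[0.22, -0.02, 0], -0.962, -0.62], [[0.22, -0.04, 0], -0.962, -0.62], [[0.22, -0.06, 0], -0.962, -0.62], [[0.21, -0.07, 0], -0.962, -0.62]]
[ 391.51117197 -255.73389172] [ 505.46610828 -205.71117197] [ 505.51117197 -206.23389172]
[[[0.09, 0.21, 0], -0.982, -0.62], [[0.11, 0.2, 0], -0.982, -0.62], [[0.12, 0.19, 0], -0.982, -0.62], [[0.14, 0.18, 0], -0.982, -0.62], [[0.15, 0.17, 0], -0.982, -0.62], [[0.17, 0.16, 0], -0.982, -0.62], [[0.18, 0.15, 0], -0.982, -0.62], [[0.19, 0.13, 0], -0.982, -0.62], [[0.2, 0.12, 0], -0.982, -0.62], [[0.21, 0.1, 0], -0.982, -0.62], [[0.21, 0.08, 0], -0.982, -0.62], [[0.22, 0.07, 0], -0.982, -0.62], [[0.22, 0.05, 0], -0.982, -0.62], [[0.23, 0.03, 0], -0.982, -0.62], [[0.23, 0.01, 0], -0.982, -0.62], [[0.23, -0.0, 0], -0.982, -0.62], [[0.23, -0.02, 0], -0.982, -0.62], [[0.23, -0.04, 0], -0.982, -0.62], [[0.22, -0.06, 0], -0.982, -0.62], [[0.22, -0.08, 0], -0.982, -0.62]]
```

Emit:
move_arm(commands=[[[0, 0, 0], 0, 0.3], [[0, 0, 0], 0, 0.3], [[0, 0, 0], 0, 0.3], [[0, 0, 0.5], 0, 0.3], [[0, 0, 0.8], 0.5, 0.1], [[-0.1, 0, 0.8], 1, -0.1], [[-0.2, -0.06, 0.1], 1, -0.1], [[-0.3, -0.1, 0], 1, -0.1], [[-0.3, -0.1, 0], 1, -0.1], [[-0.3, -0.1, 0], 1, -0.1], [[-0.3, -0.1, 0], 1, -0.1], [[-0.3, -0.08, 0], 1, -0.1], [[-0.2, -0.05, 0], 1, -0.1], [[-0.03, 0, 0], 1, -0.1], [[0, 0, 0], 0.36, -0.1], [[0, 0, 0], 0, -0.1]])

```text
t: 16.65
eef_pos: [402.5, -235.4, 324.5]
tcp_rot: [3.141, 0.0, 2.51]
ft_force: [-0.0, 0.0, -0.2]
opening: 0.448
grip_force: 0.0
```

Run:
```python
from h import *
p=read_camera("wrist");save(p,"w6");s=env.state();print(s["t"],np.round(s["eef_pos"],1),np.round(s["tcp_rot"],3))
print("yel",jar(p,"yel",79,(335,235),45),"pin",proj(p,[[402.6,-235.6,89]]))
i=cv2.imread("pics/w6.png")[140:330,120:400];j=cv2.imread("pics/w3.png")[140:330,120:400];cv2.imwrite("pics/w6c.png",cv2.resize(np.hstack([j,i]),(800,272)))
```

```text
16.7 [ 402.6 -235.4  324.4] [3.141 0.    2.508]
yel [(576, array([340., 251.]), 29.1, array([ 459.7, -208.7,   79. ])), (67, array([299.5, 251.5]), 8.6, array([ 443.2, -231.8,   79. ]))] pin [[261.06373569 214.19591093]]
```

View pics/w6c.png

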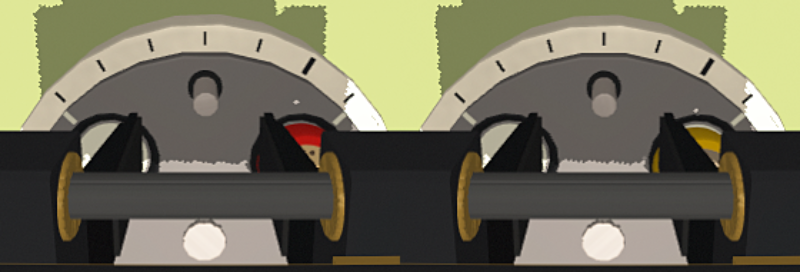

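Yellow (right half, at about (705,140)) sits in the well just as red did, and the pin is in the same place. Now a -75° stroke.

Emit:
move_arm(commands=[[[0, 0, -0.7], 0, -0.1], [[0, 0, -0.8], 0, -0.1], [[0, 0, -0.6], 0, -0.1], [[0, 0, -0.13], 0, -0.4], [[0, 0, 0], 0, -0.62], [[0, 0, 0], 0, -0.62], [[0, 0, 0], 0, -0.62], [[0, 0, 0], 0, -0.62]])

```text
t: 17.37
eef_pos: [402.8, -235.5, 258.4]
tcp_rot: [3.142, 0.002, 2.509]
ft_force: [-0.0, -0.1, -0.0]
opening: 0.205
grip_force: 0.0
```

Emit:
move_arm(commands=[[[0.14, 0.18, 0], -0.962, -0.62], [[0.15, 0.17, 0], -0.962, -0.62], [[0.17, 0.15, 0], -0.962, -0.62], [[0.18, 0.14, 0], -0.962, -0.62], [[0.19, 0.13, 0], -0.962, -0.62], [[0.2, 0.11, 0], -0.962, -0.62], [[0.2, 0.1, 0], -0.962, -0.62], [[0.21, 0.08, 0], -0.962, -0.62], [[0.22, 0.06, 0], -0.962, -0.62], [[0.22, 0.05, 0], -0.962, -0.62], [[0.22, 0.03, 0], -0.962, -0.62], [[0.23, 0.01, 0], -0.962, -0.62], [[0.23, -0.01, 0], -0.962, -0.62], [[0.22, -0.02, 0], -0.962, -0.62], [[0.22, -0.04, 0], -0.962, -0.62], [[0.22, -0.06, 0], -0.962, -0.62], [[0.21, -0.08, 0], -0.962, -0.62]])

```text
t: 18.78
eef_pos: [505.7, -205.2, 258.2]
tcp_rot: [3.141, 0.0, 1.197]
ft_force: [0.3, -0.9, -0.2]
opening: 0.188
grip_force: 0.0
```

Emit:
move_arm(commands=[[[0, 0, 0], 0, -0.62], [[0, 0, 0], 0, -0.3], [[0, 0, 0], 0, -0.1], [[0, 0, 0], 0, -0.1], [[0, 0, 0.6], 0, -0.1], [[0, 0, 0.9], 0, -0.1], [[0, 0, 0.9], 0, -0.1]])

```text
t: 19.37
eef_pos: [505.2, -205.3, 329.9]
tcp_rot: [-3.14, -0.0, 1.202]
ft_force: [-0.4, 0.5, 0.6]
opening: 0.447
grip_force: 0.0
```

Emit:
move_arm(commands=[[[0.44, 0.63, 0], 0.98, 0.4], [[0.44, 0.63, 0], 0.98, 0.4], [[0.44, 0.63, 0], 0.98, 0.4], [[0.44, 0.63, 0], 0.98, 0.4], [[0.44, 0.63, 0], 0.98, 0.4], [[0.44, 0.63, 0], 0.98, 0.4], [[0.44, 0.63, 0], 0.98, 0.4], [[0.44, 0.63, 0], 0.98, 0.4], [[0.44, 0.63, 0], 0.98, 0.4], [[0.46, 0.65, 0], 0.98, 0.4], [[0, 0, 0], 0, 0.4], [[0, 0, 0], 0, 0.4], [[0, 0, 0], 0, 0.4]])

```text
t: 20.45
eef_pos: [637.7, -16.1, 329.3]
tcp_rot: [-3.141, -0.0, 1.984]
ft_force: [-0.2, 0.3, -0.6]
opening: 0.697
grip_force: 0.0
```

Run:
```python
from h import *
p=read_camera("wrist");s=env.state();print(s["t"],np.round(s["eef_pos"],1),np.round(s["tcp_rot"],3))
r=search_frame("jar_blue_mid",p)[:2];print([(x,onz(p,x["at"],24)) for x in r]);print(jar(p,"blu",24,r[0]["at"]))
t=read_camera("top");save(t,"t5");u=read_camera("scene");save(u,"s5")
print("red",jar(t,"red",78,(420,245)),"yel",jar(t,"yel",78,(385,217),30))
w=[w for w in wells(t,None) if 700<w[0]<1500];print(w)
cv2.imwrite("pics/t5c.png",np.hstack([cv2.resize(t["image"][160:320,310:510],(500,400)),cv2.resize(u["image"][190:350,70:220],(300,400))])[:,:,::-1])
```

```text
20.5 [637.6 -16.4 329.4] [-3.141 -0.     1.984]
[({'at': [263.6, 185.2], 'confidence': 0.72}, array([638.35355196, -12.09059377,  24.        ]))]
[(880, array([263. , 187.8]), 25.9, array([638.8, -14.4,  24. ]))]
red [(185, array([421.5, 238.5]), 11.5, array([ 497.9, -349.6,   78. ]))] yel [(180, array([377.3, 219.1]), 11.1, array([ 538. , -259.5,   78. ]))]
[(989, [353, 71, 33, 50], array([369.3,  96. ]), array([ 805. , -255.9,   57. ])), (729, [148, 197, 27, 50], array([163.1, 219.1]), array([539. , 189.7,  57. ])), (1020, [123, 209, 38, 51], array([141.7, 233.8]), array([507.8, 235.3,  57. ])), (963, [99, 221, 37, 50], array([116.3, 245.8]), array([482.4, 289.4,  57. ]))]
```

View pics/t5c.png

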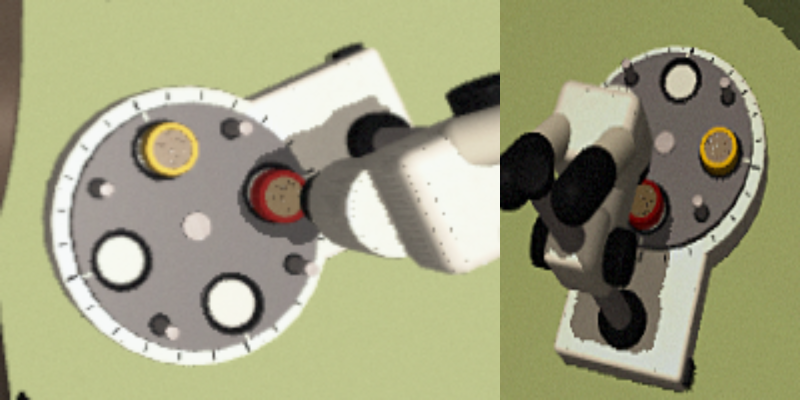

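Red at (282,195) in the crop sits under the objective and yellow is one well behind it. The block edge confirms the axis. I'll grasp blue while red stays still.

Emit:
move_arm(commands=[[[0.04, 0.06, -0.87], 0, 0.4], [[0, 0, -0.87], 0, 0.4], [[0, 0, -0.87], 0, 0.4], [[0, 0, -0.87], 0, 0.4], [[0, 0, -0.58], 0, 0.4], [[0, 0, -0.25], 0, 0.4], [[0, 0, 0], 0, -0.6], [[0, 0, 0], 0, -0.6], [[0, 0, 0], 0, -0.6], [[0, 0, 0], 0, -0.6], [[0, 0, 0], 0, -0.6], [[0, 0, 0.4], 0, -0.6], [[0, 0, 0.9], 0, -0.6], [[0, 0, 0.9], 0, -0.6], [[0, 0, 0.9], 0, -0.6], [[0, 0, 0.9], 0, -0.6]])

```text
t: 21.98
eef_pos: [639.1, -13.9, 322.6]
tcp_rot: [3.141, 0.0, 1.985]
ft_force: [0.0, -0.5, -0.9]
opening: 0.451
grip_force: 30.0
```

Emit:
move_arm(commands=[[[-0.72, -0.78, 0], 0, -0.6], [[-0.72, -0.78, 0], 0, -0.6], [[-0.72, -0.78, 0], 0, -0.6], [[-0.72, -0.78, 0], 0, -0.6], [[-0.72, -0.78, 0], 0, -0.6], [[-0.72, -0.78, 0], 0, -0.6], [[-0.72, -0.78, 0], 0, -0.6], [[-0.72, -0.78, 0], 0, -0.6], [[-0.7, -0.75, 0], 0, -0.6], [[0, 0, 0], 0, -0.6], [[0, 0, -0.5], 0, -0.6], [[0, 0, -0.5], 0, -0.6]])

```text
t: 22.98
eef_pos: [445.4, -224.0, 291.4]
tcp_rot: [3.14, 0.003, 1.983]
ft_force: [0.1, 0.2, -1.1]
opening: 0.456
grip_force: 30.0
```

Emit:
move_arm(commands=[[[0, 0, -0.45], 0, -0.6], [[0, 0, -0.25], 0, -0.6], [[0, 0, -0.15], 0, -0.6], [[0, 0, -0.1], 0, -0.6], [[0, 0, -0.08], 0, -0.6], [[0, 0, -0.03], 0, -0.6], [[0, 0, 0], 0, -0.6]])

```text
t: 23.57
eef_pos: [445.7, -223.6, 258.6]
tcp_rot: [3.141, 0.0, 1.985]
ft_force: [0.1, 0.3, -0.7]
opening: 0.456
grip_force: 30.0
```

Emit:
move_arm(commands=[[[0, 0, 0], 0, 0.3], [[0, 0, 0], 0, 0.3], [[0, 0, 0], 0, 0.3], [[0, 0, 0.5], 0, 0.3], [[0, 0, 0.8], 0.5, 0.1], [[-0.1, -0.05, 0.8], 1, -0.1], [[-0.2, -0.1, 0.1], 1, -0.1], [[-0.3, -0.2, 0], 1, -0.1], [[-0.3, -0.2, 0], 1, -0.1], [[-0.3, -0.2, 0], 1, -0.1], [[-0.3, -0.15, 0], 1, -0.1], [[-0.2, -0.12, 0], 1, -0.1], [[-0.1, -0.05, 0], 1, -0.1], [[0, 0, 0], 1, -0.1], [[0, 0, 0], 0.32, -0.1], [[0, 0, 0], 0, -0.1]])

```text
t: 24.9
eef_pos: [391.5, -255.9, 324.6]
tcp_rot: [-3.142, 0.0, 2.771]
ft_force: [-0.5, -0.5, 0.7]
opening: 0.448
grip_force: 0.0
```

Run:
```python
from h import *
p=read_camera("wrist");save(p,"w7");s=env.state();print(s["t"],np.round(s["eef_pos"],1),np.round(s["tcp_rot"],3))
print("blu",jar(p,"blu",79,(340,240),50),"pin",proj(p,[[391.5,-255.7,89]]))
i=cv2.imread("pics/w7.png")[140:330,120:400];cv2.imwrite("pics/w7c.png",cv2.resize(i,(560,380)))
```

```text
24.95 [ 391.5 -255.8  324.5] [3.142 0.    2.769]
blu [(271, array([331.5, 237. ]), 14.0, array([ 427.6, -217.5,   79. ])), (66, array([300.5, 251. ]), 9.0, array([ 429.6, -241.1,   79. ]))] pin [[261.5324622  214.08605316]]
```

View pics/w7c.png

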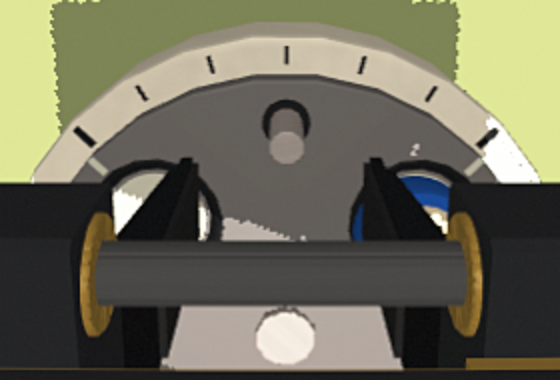

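Blue is seated at about (430,200), and the bold ticks at ±45° confirm the axis. Now a -90° stroke to bring yellow under the objective.

Emit:
move_arm(commands=[[[0, 0, -0.7], 0, -0.1], [[0, 0, -0.8], 0, -0.1], [[0, 0, -0.6], 0, -0.1], [[0, 0, -0.13], 0, -0.4], [[0, 0, 0], 0, -0.62], [[0, 0, 0], 0, -0.62], [[0, 0, 0], 0, -0.62], [[0, 0, 0], 0, -0.62]])

```text
t: 25.62
eef_pos: [391.7, -255.9, 258.4]
tcp_rot: [-3.141, 0.002, 2.77]
ft_force: [0.2, 0.4, -0.2]
opening: 0.205
grip_force: 0.0
```

Emit:
move_arm(commands=[[[0.09, 0.21, 0], -0.982, -0.62], [[0.11, 0.2, 0], -0.982, -0.62], [[0.12, 0.19, 0], -0.982, -0.62], [[0.14, 0.18, 0], -0.982, -0.62], [[0.15, 0.17, 0], -0.982, -0.62], [[0.17, 0.16, 0], -0.982, -0.62], [[0.18, 0.15, 0], -0.982, -0.62], [[0.19, 0.13, 0], -0.982, -0.62], [[0.2, 0.12, 0], -0.982, -0.62], [[0.21, 0.1, 0], -0.982, -0.62], [[0.21, 0.08, 0], -0.982, -0.62], [[0.22, 0.07, 0], -0.982, -0.62], [[0.22, 0.05, 0], -0.982, -0.62], [[0.23, 0.03, 0], -0.982, -0.62], [[0.23, 0.01, 0], -0.982, -0.62], [[0.23, 0, 0], -0.982, -0.62], [[0.23, -0.02, 0], -0.982, -0.62], [[0.23, -0.04, 0], -0.982, -0.62], [[0.22, -0.06, 0], -0.982, -0.62], [[0.22, -0.08, 0], -0.982, -0.62]])

```text
t: 27.28
eef_pos: [505.7, -206.2, 258.2]
tcp_rot: [3.141, 0.0, 1.195]
ft_force: [-0.7, -0.8, 0.1]
opening: 0.189
grip_force: 0.0
```

Emit:
move_arm(commands=[[[0, 0, 0], 0, -0.62], [[0, 0, 0], 0, -0.3], [[0, 0, 0], 0, -0.1], [[0, 0, 0], 0, -0.1], [[0, 0, 0.6], 0, -0.1], [[0, 0, 0.9], 0, -0.1], [[0, 0, 0.9], 0, -0.1], [[0, 0, 0], 0, -0.1]])

```text
t: 27.95
eef_pos: [505.8, -206.4, 333.8]
tcp_rot: [3.135, 0.001, 1.2]
ft_force: [0.2, -1.0, 0.0]
opening: 0.447
grip_force: 0.0
```

Emit:
move_arm(commands=[[[-0.19, -0.083, 0], 0.982, -0.1], [[-0.19, -0.083, 0], 0.982, -0.1], [[-0.19, -0.083, 0], 0.982, -0.1], [[-0.19, -0.083, 0], 0.982, -0.1], [[-0.19, -0.083, 0], 0.982, -0.1], [[-0.19, -0.083, 0], 0.982, -0.1], [[-0.19, -0.083, 0], 0.982, -0.1], [[-0.19, -0.083, 0], 0.982, -0.1], [[-0.19, -0.083, 0], 0.982, -0.1], [[-0.19, -0.083, 0], 0.982, -0.1], [[-0.19, -0.083, 0], 0.982, -0.1], [[-0.19, -0.083, 0], 0.982, -0.1], [[-0.19, -0.083, 0], 0.982, -0.1], [[-0.19, -0.083, 0], 0.982, -0.1], [[-0.19, -0.083, 0], 0.982, -0.1], [[-0.19, -0.083, 0], 0.982, -0.1], [[-0.19, -0.083, 0], 0.982, -0.1], [[-0.19, -0.083, 0], 0.982, -0.1], [[-0.19, -0.083, 0], 0.982, -0.1], [[-0.19, -0.083, 0], 0.982, -0.1]])

```text
t: 29.62
eef_pos: [391.0, -256.0, 329.2]
tcp_rot: [3.141, -0.0, 2.775]
ft_force: [-0.1, 0.6, -0.1]
opening: 0.453
grip_force: 0.0
```

Run:
```python
from h import *
s=env.state();print(s["t"],np.round(s["eef_pos"],1),np.round(s["tcp_rot"],3))
t=read_camera("top");u=read_camera("scene")
a=np.radians([203.7,23.7,-66.3])
for n,b in zip(("red","blu","yel"),a):
  X=[[473.1+70*np.cos(b),-287.5+70*np.sin(b),80]]
  for c in(t,u):
    q=proj(c,X)[0];print(n,np.round(X[0]),np.round(q),jar(c,n,80,q,25)[:1])
```

```text
29.6167 [ 391.  -256.   329.2] [ 3.141 -0.     2.775]
red [ 409. -316.   80.] [407. 283.] [(148, array([404., 283.]), 12.2, array([ 408.1, -310.2,   80. ]))]
red [ 409. -316.   80.] [122. 238.] []
blu [ 537. -259.   80.] [378. 220.] [(144, array([377. , 219.5]), 11.1, array([ 537.3, -258.3,   80. ]))]
blu [ 537. -259.   80.] [178. 248.] [(96, array([178.9, 248.4]), 9.2, array([ 539.8, -260.2,   80. ]))]
yel [ 501. -352.   80.] [423. 237.] [(176, array([421.6, 237.5]), 11.5, array([ 500.1, -348.8,   80. ]))]
yel [ 501. -352.   80.] [141. 270.] [(96, array([142.1, 271.4]), 9.8, array([ 505.7, -352.9,   80. ]))]
```

Emit:
move_arm(commands=[[[0.01, 0.01, -0.8], 0, -0.1], [[0, 0, -0.8], 0, -0.1], [[0, 0, -0.6], 0, -0.1], [[0, 0, -0.17], -0.05, -0.4], [[0, 0, 0], 0, -0.62], [[0, 0, 0], 0, -0.62], [[0, 0, 0], 0, -0.62], [[0, 0, 0], 0, -0.62]])

```text
t: 30.38
eef_pos: [392.0, -255.8, 259.3]
tcp_rot: [-3.141, 0.002, 2.766]
ft_force: [0.1, -0.3, -0.8]
opening: 0.202
grip_force: 0.0
```

Emit:
move_arm(commands=[[[0.09, 0.21, 0], -0.982, -0.62], [[0.11, 0.2, 0], -0.982, -0.62], [[0.12, 0.19, 0], -0.982, -0.62], [[0.14, 0.18, 0], -0.982, -0.62], [[0.15, 0.17, 0], -0.982, -0.62], [[0.17, 0.16, 0], -0.982, -0.62], [[0.18, 0.15, 0], -0.982, -0.62], [[0.19, 0.13, 0], -0.982, -0.62], [[0.2, 0.12, 0], -0.982, -0.62], [[0.21, 0.1, 0], -0.982, -0.62], [[0.21, 0.08, 0], -0.982, -0.62], [[0.22, 0.07, 0], -0.982, -0.62], [[0.22, 0.05, 0], -0.982, -0.62], [[0.23, 0.03, 0], -0.982, -0.62], [[0.23, 0.01, 0], -0.982, -0.62], [[0.23, 0, 0], -0.982, -0.62], [[0.23, -0.02, 0], -0.982, -0.62], [[0.23, -0.04, 0], -0.982, -0.62], [[0.22, -0.06, 0], -0.982, -0.62], [[0.22, -0.08, 0], -0.982, -0.62]])

```text
t: 32.05
eef_pos: [506.0, -206.2, 259.2]
tcp_rot: [3.141, 0.0, 1.191]
ft_force: [-1.6, -0.6, 1.3]
opening: 0.189
grip_force: 0.0
```

Emit:
move_arm(commands=[[[0, 0, 0], 0, -0.62], [[0, 0, 0], 0, -0.3], [[0, 0, 0], 0, -0.1], [[0, 0, 0], 0, -0.1], [[0, 0, 0.6], 0, -0.1], [[0, 0, 0.9], 0, -0.1], [[0, 0, 0.9], 0, -0.1], [[0, 0, 0], 0, -0.1]])

```text
t: 32.72
eef_pos: [506.1, -206.4, 334.7]
tcp_rot: [3.135, 0.001, 1.196]
ft_force: [-0.4, 0.0, 0.8]
opening: 0.449
grip_force: 0.0
```

Emit:
move_arm(commands=[[[-0.2, -0.06, 0], 0.99, 0.35], [[-0.2, -0.06, 0], 0.99, 0.35], [[-0.2, -0.06, 0], 0.99, 0.35], [[-0.2, -0.06, 0], 0.99, 0.35], [[-0.2, -0.06, 0], 0.99, 0.35], [[-0.2, -0.06, 0], 0.99, 0.35], [[-0.2, -0.06, 0], 0.99, 0.35], [[-0.2, -0.06, 0], 0.99, 0.35], [[-0.2, -0.06, 0], 0.99, 0.35], [[-0.22, -0.05, 0], 0.99, 0.35], [[0, 0, 0], 0, 0.35], [[0, 0, 0], 0, 0.35], [[0, 0, 0], 0, 0.35]])

```text
t: 33.8
eef_pos: [445.4, -224.0, 330.3]
tcp_rot: [3.141, 0.0, 1.985]
ft_force: [-0.6, -0.2, 0.6]
opening: 0.674
grip_force: 0.0
```

Run:
```python
from h import *
s=env.state();print(s["t"],np.round(s["eef_pos"],1),np.round(s["tcp_rot"],3))
p=read_camera("wrist");print(jar(p,"red",81,(261,215),60))
t=read_camera("top");u=read_camera("scene")
a=np.radians([203.7,-66.3])
for n,b in zip(("yel","blu"),a):
  X=[[473.1+70*np.cos(b),-287.5+70*np.sin(b),80]]
  for c in(t,u):
    q=proj(c,X)[0];print(n,np.round(X[0]),np.round(q),jar(c,n,80,q,25)[:1])
```

```text
33.8 [ 445.4 -224.   330.3] [3.141 0.    1.985]
[(1490, array([265.6, 202.1]), 32.2, array([ 446.8, -219.1,   81. ]))]
yel [ 409. -316.   80.] [407. 283.] []
yel [ 409. -316.   80.] [122. 238.] []
blu [ 501. -352.   80.] [423. 237.] [(71, array([421.2, 235.3]), 10.3, array([ 504.7, -348.2,   80. ]))]
blu [ 501. -352.   80.] [141. 270.] [(58, array([141., 270.]), 9.2, array([ 501.5, -351.7,   80. ]))]
```

Emit:
move_arm(commands=[[[0, 0.06, -0.7], 0, 0.35], [[0, 0, -0.8], 0, 0.35], [[0, 0, -0.6], 0, 0.35], [[0, 0, -0.25], 0, 0.35], [[0, 0, -0.05], 0, 0.35], [[0, 0, 0], 0, -0.6], [[0, 0, 0], 0, -0.6], [[0, 0, 0], 0, -0.6], [[0, 0, 0], 0, -0.6], [[0, 0, 0], 0, -0.6], [[0, 0, 0.3], 0, -0.6], [[0, 0, 0.8], 0, -0.6], [[0, 0, 0.9], 0, -0.6], [[0, 0, 0.9], 0, -0.6], [[0, 0, 0.9], 0, -0.6]])

```text
t: 35.2
eef_pos: [444.9, -222.0, 374.3]
tcp_rot: [-3.142, -0.0, 1.987]
ft_force: [0.4, -0.3, 0.2]
opening: 0.453
grip_force: 30.0
```

Emit:
move_arm(commands=[[[0.28, 0.95, 0], 0, -0.6], [[0.28, 0.95, 0], 0, -0.6], [[0.28, 0.95, 0], 0, -0.6], [[0.28, 0.95, 0], 0, -0.6], [[0.28, 0.95, 0], 0, -0.6], [[0.28, 0.95, 0], 0, -0.6], [[0.28, 0.95, 0], 0, -0.6], [[0.28, 0.95, 0], 0, -0.6], [[0.28, 0.95, 0], 0, -0.6], [[0.28, 0.95, 0], 0, -0.6], [[0.28, 0.95, 0], 0, -0.6], [[0.28, 0.95, 0], 0, -0.6], [[0.24, 0.95, 0], 0, -0.6], [[0, 0, 0], 0, -0.6], [[0, 0, 0], 0, -0.6], [[0, 0, 0], 0, -0.6]])

```text
t: 36.53
eef_pos: [552.9, 148.1, 372.6]
tcp_rot: [-3.141, 0.0, 1.988]
ft_force: [0.1, 0.1, -1.1]
opening: 0.456
grip_force: 30.0
```

Run:
```python
from h import *
s=env.state();print(s["t"],np.round(s["eef_pos"],1),np.round(s["tcp_rot"],3),s["opening"],s["grip_force"])
p=read_camera("wrist");save(p,"w8");import pickle;pickle.dump(p,open("w8.pkl","wb"))
cv2.imwrite("pics/w8b.png",cv2.resize(p["image"],(800,600),interpolation=cv2.INTER_CUBIC)[:,:,::-1])
```

```text
36.5333 [552.9 148.1 372.6] [-3.141  0.     1.988] 0.45632725131543533 29.999400973320007
```

View pics/w8b.png

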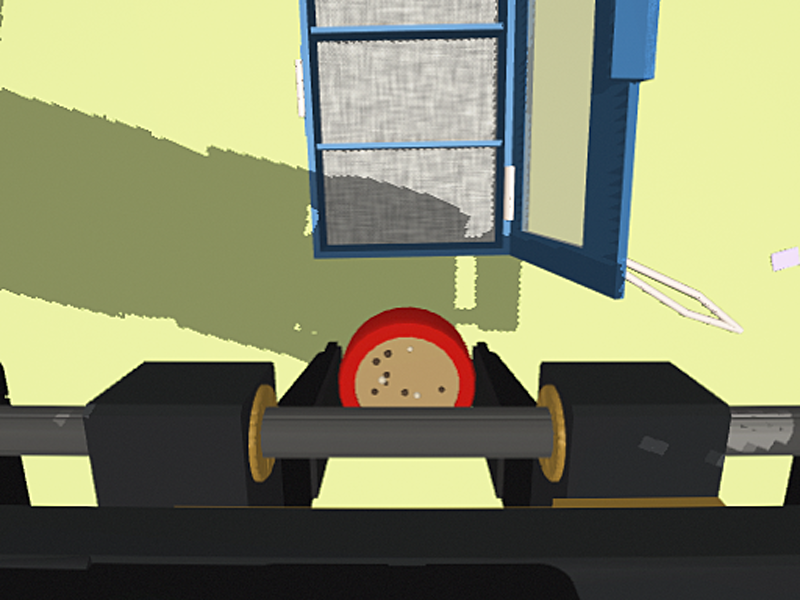

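The wrist view shows the case's near front corner at (315,258), the near hinge corner at about (512,252), dividers at rows 145 and 28, and the lid's near top corner at (622,297).

Run:
```python
from h import *
import pickle;p=pickle.load(open("w8.pkl","rb"));f=.64
w=lambda u,v,z:onz(p,[u*f,v*f],z)[:2]
A=w(315,258,36);B=w(512,252,36);print("front corner",A,"hinge corner",B,np.linalg.norm(B-A),np.degrees(np.arctan2(*(B-A)[::-1])))
d1=[w(317,146,24),w(501,143,24)];d2=[w(312,31,24),w(502,28,24)];print(d1,d2)
for d in(d1,d2):print(np.degrees(np.arctan2(*(d[1]-d[0])[::-1])),np.linalg.norm(d[1]-d[0]))
for off in(0,.5):pass
L=w(306,100,36);print("left edge dir",np.degrees(np.arctan2(*(L-A)[::-1])))
# fit pose: corners + divider mids; params cx,cy,th
from scipy.optimize import least_squares
M=[((-58,-96),A),((58,-96),B)]
def r(q):
    c,s=np.cos(q[2]),np.sin(q[2]);R=np.array([[c,-s],[s,c]]);o=[]
    for m,x in M:o+=list((R@m+q[:2]-x))
    for d,y in((d1,-31.5),(d2,31.5)):
        for x in d:o.append((R.T@(x-q[:2]))[1]-y)
    o.append((R.T@(L-q[:2]))[0]+58)
    return o
s=least_squares(r,[508,248,.42]);print(s.x,np.degrees(s.x[2]),np.round(s.fun,1))
q=s.x;c,sn=np.cos(q[2]),np.sin(q[2])
for a in np.arange(1.5,2.0,.1):
    l=np.array([58+116*np.cos(a),-96]);X=[q[0]+c*l[0]-sn*l[1],q[1]+sn*l[0]+c*l[1],36+116*np.sin(a)];print(a,proj(p,[X])[0]/f)
```

```text
front corner [496.51191051 139.98195615] hinge corner [601.64432354 190.39098297] 116.59285679134305 25.616847074995103
[array([472.00701595, 199.60628449]), array([569.96744406, 244.78333921])] [array([446.21977008, 256.52098979]), array([543.10767126, 301.0691989 ])]
24.758044834960167 107.87590902776914
24.69255775211778 106.63868120782229
left edge dir 114.8845120784446
[5.08756868e+02 2.51390049e+02 4.37458882e-01] 25.064547642249117 [ 0.4 -0.1  0.3 -1.4  0.2 -0.4 -0.4 -1.1 -0. ]
1.5 [589.73129162 300.26669423]
1.6 [559.80160207 301.03500767]
1.7000000000000002 [529.15907961 301.08421578]
1.8000000000000003 [498.62205199 300.42104698]
1.9000000000000004 [468.98099606 299.08211455]
```

Emit:
move_arm(commands=[[[-0.16, 0.75, 0], 0.05, -0.6], [[-0.16, 0.75, 0], 0.05, -0.6], [[-0.16, 0.75, 0], 0.05, -0.6], [[-0.16, 0.75, 0], 0.05, -0.6], [[-0.16, 0.75, 0], 0.05, -0.6], [[0, 0, -0.7], 0, -0.6], [[0, 0, -0.7], 0, -0.6], [[0, 0, -0.69], 0, -0.6], [[0, 0, 0], 0, -0.6], [[0.24, 0.11, 0], 0, -0.6], [[0.24, 0.11, 0], 0, -0.6], [[0, 0, 0], 0, -0.6]])

```text
t: 37.58
eef_pos: [545.4, 267.6, 311.2]
tcp_rot: [3.138, 0.0, 2.006]
ft_force: [0.1, 0.6, -1.6]
opening: 0.455
grip_force: 30.0
```

Emit:
move_arm(commands=[[[0.1, 0.046, 0], 0, -0.6], [[0.1, 0.046, 0], 0, -0.6], [[0, 0, 0], 0, -0.6]])

```text
t: 37.83
eef_pos: [550.1, 270.3, 310.2]
tcp_rot: [3.14, 0.0, 2.007]
ft_force: [0.1, 0.3, -1.1]
opening: 0.455
grip_force: 30.0
```

Emit:
move_arm(commands=[[[0.1, 0.046, 0], 0, -0.6], [[0, 0, 0], 0, -0.6], [[0, 0, 0], 0, -0.6]])

```text
t: 38.08
eef_pos: [552.7, 271.6, 309.7]
tcp_rot: [3.141, 0.0, 2.007]
ft_force: [0.3, 0.3, -1.8]
opening: 0.453
grip_force: 30.0
```

Emit:
move_arm(commands=[[[0.1, 0.046, 0], 0, -0.6], [[0, 0, 0], 0, -0.6], [[0, 0, 0], 0, -0.6]])

```text
t: 38.33
eef_pos: [555.8, 273.0, 309.6]
tcp_rot: [3.141, 0.0, 2.007]
ft_force: [0.2, 0.2, -0.4]
opening: 0.452
grip_force: 30.0
```

```bash
cat > lid.py <<'E'
from h import *
Q=(508.8,251.4,.4375)
def c2w(x,y,z):
    c,s=np.cos(Q[2]),np.sin(Q[2]);return [Q[0]+c*x-s*y,Q[1]+s*x+c*y,z]
def lidfit():
  for n in("top","scene"):
    p=read_camera(n);r=cut_out("case_lid",p)
    if not r: print(n,"none");continue
    for q in r[:2]:
      best=[]
      for a in np.arange(0,2.3,.02):
        P=[c2w(58-d*np.cos(a),y,36+d*np.sin(a)) for d,y in((0,-96),(0,96),(116,96),(116,-96))]
        m=np.zeros((384,512),np.uint8);cv2.fillConvexPoly(m,np.round(proj(p,P)).astype(int),1)
        g=q["region"];best.append(((g&(m>0)).sum()/(g|(m>0)).sum(),round(a,2)))
      print(n,q["confidence"],q["region"].sum(),sorted(best)[-3:])
if __name__=="__main__": lidfit()
E
python3 lid.py
```

```text
top 0.95 1462 [(np.float64(0.4593467685892981), np.float64(1.86)), (np.float64(0.4618206068689563), np.float64(1.9)), (np.float64(0.46924128503075874), np.float64(1.88))]
scene 0.78 538 [(np.float64(0.6136631330977621), np.float64(1.92)), (np.float64(0.6396396396396397), np.float64(1.88)), (np.float64(0.6480099502487562), np.float64(1.9))]
```

Emit:
move_arm(commands=[[[0.1, 0.046, 0], 0, -0.6], [[0.1, 0.046, 0], 0, -0.6], [[0, 0, 0], 0, -0.6], [[0, 0, 0], 0, -0.6]])

```text
t: 38.87
eef_pos: [561.9, 275.8, 309.6]
tcp_rot: [3.141, 0.0, 2.007]
ft_force: [-0.3, 0.2, -0.8]
opening: 0.453
grip_force: 30.0
```

Run:
```python
from lid import *
lidfit();s=env.state();print(s["eef_pos"],s["ft_force"])
for y in(-60,0,60):print(y,c2w(-15,y,0))
```

```text
top 0.87 1469 [(np.float64(0.44611059044048734), np.float64(1.96)), (np.float64(0.44887459807073954), np.float64(1.92)), (np.float64(0.4539916639948702), np.float64(1.94))]
top 0.74 7071 [(np.float64(0.0), np.float64(2.24)), (np.float64(0.0), np.float64(2.26)), (np.float64(0.0), np.float64(2.28))]
scene 0.57 708 [(np.float64(0.6620689655172414), np.float64(2.0)), (np.float64(0.6663179916317992), np.float64(1.96)), (np.float64(0.6748466257668712), np.float64(1.98))]
[561.63062315 275.69164937 309.6771516 ] [-0.59427911 -0.53643703 -0.91078424]
-60 [np.float64(520.6333701808472), np.float64(190.69603513638475), 0]
0 [np.float64(495.212794748611), np.float64(245.04485614194093), 0]
60 [np.float64(469.7922193163747), np.float64(299.3936771474971), 0]
```

Emit:
move_arm(commands=[[[-0.62, 0.17, 0], 0, -0.6], [[-0.62, 0.17, 0], 0, -0.6], [[-0.62, 0.17, 0], 0, -0.6], [[-0.62, 0.17, 0], 0, -0.6], [[-0.65, 0.15, 0], 0, -0.6], [[0, 0, -0.8], 0.01, -0.6], [[0, 0, -0.8], 0, -0.6], [[0, 0, -0.6], 0, -0.6], [[0, 0, 0], 0, -0.6], [[0, 0, 0], 0, -0.6]])

```text
t: 39.9
eef_pos: [467.8, 300.6, 243.5]
tcp_rot: [-3.14, 0.0, 2.008]
ft_force: [1.3, -0.5, 0.0]
opening: 0.453
grip_force: 30.0
```

Emit:
move_arm(commands=[[[0, 0, -0.5], 0, -0.6], [[0, 0, -0.3], 0, -0.6], [[0, 0, -0.2], 0, -0.6], [[0, 0, -0.1], 0, -0.6], [[0, 0, -0.08], 0, -0.6], [[0, 0, 0], 0, -0.6]])

```text
t: 40.4
eef_pos: [467.8, 300.6, 208.3]
tcp_rot: [3.142, 0.0, 2.008]
ft_force: [0.2, 0.2, -0.8]
opening: 0.456
grip_force: 30.0
```

Emit:
move_arm(commands=[[[0, 0, -0.06], 0, -0.6], [[0, 0, 0], 0, -0.6], [[0, 0, 0], 0, 0], [[0, 0, 0], 0, 0], [[0, 0, 0], 0, 0], [[0, 0, 0.3], 0, 0], [[0, 0, 0.6], 0, 0], [[0, 0, 0.9], 0, 0], [[0, 0, 0.9], 0, 0], [[0, 0, 0.9], 0, 0.1]])

```text
t: 41.23
eef_pos: [467.6, 300.5, 316.3]
tcp_rot: [3.142, 0.0, 2.008]
ft_force: [0.2, -0.3, -0.0]
opening: 0.526
grip_force: 0.0
```

```bash
python3 - <<'E'
from h import *
s=env.state();print(s["t"],np.round(s["eef_pos"],1),np.round(s["tcp_rot"],3),s["opening"],s["grip_force"])
p=read_camera("wrist");print("red",jar(p,"red",28,(261,190),60),"exp",proj(p,[[468,300.8,28]]))
t=read_camera("top");u=read_camera("scene")
for n,b in zip(("yel","blu"),np.radians([203.7,-66.3])):
  X=[[473.1+70*np.cos(b),-287.5+70*np.sin(b),80]]
  for c in(t,u):
    q=proj(c,X)[0];print(n,np.round(X[0]),np.round(q),jar(c,n,80,q,25)[:1])
E
python3 arc.py 158.7 38.7 26
```

```text
41.2333 [467.6 300.5 316.3] [3.142 0.    2.008] 0.5261602084546585 0.0
red [(1082, array([260.5, 192.7]), 28.4, array([466.9, 301.2,  28. ]))] exp [[261.49845146 193.77953434]]
yel [ 409. -316.   80.] [407. 283.] [(217, array([404. , 283.1]), 12.1, array([ 407.9, -310.2,   80. ]))]
yel [ 409. -316.   80.] [122. 238.] []
blu [ 501. -352.   80.] [423. 237.] [(113, array([422. , 238.3]), 11.1, array([ 498.4, -349.7,   80. ]))]
blu [ 501. -352.   80.] [141. 270.] [(53, array([141., 270.]), 8.9, array([ 501.5, -351.7,   80. ]))]
[ 391.51117197 -255.73389172] [ 542.17787585 -232.67864624] [ 541.81117197 -232.33389172]
[[[0.09, 0.22, 0], -1.007, -0.62], [[0.11, 0.21, 0], -1.007, -0.62], [[0.13, 0.2, 0], -1.007, -0.62], [[0.14, 0.19, 0], -1.007, -0.62], [[0.16, 0.18, 0], -1.007, -0.62], [[0.17, 0.16, 0], -1.007, -0.62], [[0.18, 0.15, 0], -1.007, -0.62], [[0.2, 0.13, 0], -1.007, -0.62], [[0.21, 0.12, 0], -1.007, -0.62], [[0.21, 0.1, 0], -1.007, -0.62], [[0.22, 0.08, 0], -1.007, -0.62], [[0.23, 0.06, 0], -1.007, -0.62], [[0.23, 0.05, 0], -1.007, -0.62], [[0.23, 0.03, 0], -1.007, -0.62], [[0.24, 0.01, 0], -1.007, -0.62], [[0.24, -0.01, 0], -1.007, -0.62], [[0.23, -0.03, 0], -1.007, -0.62], [[0.23, -0.05, 0], -1.007, -0.62], [[0.23, -0.07, 0], -1.007, -0.62], [[0.22, -0.09, 0], -1.007, -0.62], [[0.21, -0.1, 0], -1.007, -0.62], [[0.2, -0.12, 0], -1.007, -0.62], [[0.19, -0.14, 0], -1.007, -0.62], [[0.18, -0.15, 0], -1.007, -0.62], [[0.17, -0.17, 0], -1.007, -0.62], [[0.16, -0.18, 0], -1.007, -0.62]]
```

Red stands in its compartment and blue stayed centred. Now turn the stage on to bring yellow to the front.

Emit:
move_arm(commands=[[[-0.127, -0.927, 0.02], 0.476, -0.1], [[-0.127, -0.927, 0.02], 0.476, -0.1], [[-0.127, -0.927, 0.02], 0.476, -0.1], [[-0.127, -0.927, 0.02], 0.476, -0.1], [[-0.127, -0.927, 0.02], 0.476, -0.1], [[-0.127, -0.927, 0.02], 0.476, -0.1], [[-0.127, -0.927, 0.02], 0.476, -0.1], [[-0.127, -0.927, 0.02], 0.476, -0.1], [[-0.127, -0.927, 0.02], 0.476, -0.1], [[-0.127, -0.927, 0.02], 0.476, -0.1], [[-0.127, -0.927, 0.02], 0.476, -0.1], [[-0.127, -0.927, 0.02], 0.476, -0.1], [[-0.127, -0.927, 0.02], 0.476, -0.1], [[-0.127, -0.927, 0.02], 0.476, -0.1], [[-0.127, -0.927, 0.02], 0.476, -0.1], [[-0.127, -0.927, 0.02], 0.476, -0.1], [[-0.127, -0.927, 0.02], 0.476, -0.1], [[-0.127, -0.927, 0.02], 0.476, -0.1], [[-0.127, -0.927, 0.02], 0.476, -0.1], [[-0.127, -0.927, 0.02], 0.476, -0.1]])

```text
t: 43.05
eef_pos: [390.9, -256.9, 325.8]
tcp_rot: [3.141, -0.001, 2.771]
ft_force: [0.9, 0.3, -0.1]
opening: 0.45
grip_force: 0.0
```

Emit:
move_arm(commands=[[[0, 0, 0], 0, -0.1], [[0, 0, 0], 0, -0.1], [[0, 0, 0], 0, -0.1]])

```text
t: 43.3
eef_pos: [391.3, -255.1, 325.9]
tcp_rot: [3.141, -0.002, 2.768]
ft_force: [0.9, 0.6, 0.9]
opening: 0.449
grip_force: 0.0
```

Emit:
move_arm(commands=[[[0, 0, -0.7], 0, -0.1], [[0, 0, -0.8], 0, -0.1], [[0, 0, -0.6], 0, -0.1], [[0, 0, -0.15], 0, -0.4], [[0, 0, 0], 0, -0.62], [[0, 0, 0], 0, -0.62], [[0, 0, 0], 0, -0.62], [[0, 0, 0], 0, -0.62]])

```text
t: 43.97
eef_pos: [391.7, -255.5, 259.9]
tcp_rot: [-3.141, 0.002, 2.77]
ft_force: [0.9, -0.5, 0.3]
opening: 0.201
grip_force: 0.0
```

Emit:
move_arm(commands=[[[0.09, 0.21, 0], -0.982, -0.62], [[0.11, 0.2, 0], -0.982, -0.62], [[0.12, 0.19, 0], -0.982, -0.62], [[0.14, 0.18, 0], -0.982, -0.62], [[0.15, 0.17, 0], -0.982, -0.62], [[0.17, 0.16, 0], -0.982, -0.62], [[0.18, 0.15, 0], -0.982, -0.62], [[0.19, 0.13, 0], -0.982, -0.62], [[0.2, 0.12, 0], -0.982, -0.62], [[0.21, 0.1, 0], -0.982, -0.62], [[0.21, 0.08, 0], -0.982, -0.62], [[0.22, 0.07, 0], -0.982, -0.62], [[0.22, 0.05, 0], -0.982, -0.62], [[0.23, 0.03, 0], -0.982, -0.62], [[0.23, 0.01, 0], -0.982, -0.62], [[0.23, 0, 0], -0.982, -0.62], [[0.23, -0.02, 0], -0.982, -0.62], [[0.23, -0.04, 0], -0.982, -0.62], [[0.22, -0.06, 0], -0.982, -0.62], [[0.22, -0.08, 0], -0.982, -0.62]])

```text
t: 45.63
eef_pos: [505.7, -206.0, 259.7]
tcp_rot: [3.141, 0.0, 1.194]
ft_force: [0.0, -0.1, 0.1]
opening: 0.191
grip_force: 0.0
```

Emit:
move_arm(commands=[[[0, 0, 0], 0, -0.62], [[0, 0, 0], 0, -0.3], [[0, 0, 0], 0, -0.1], [[0, 0, 0], 0, -0.1], [[0, 0, 0.6], 0, -0.1], [[0, 0, 0.9], 0, -0.1], [[0, 0, 0.9], 0, -0.1], [[0, 0, 0], 0, -0.1]])

```text
t: 46.3
eef_pos: [505.9, -206.3, 335.3]
tcp_rot: [3.135, 0.001, 1.2]
ft_force: [-0.3, -0.6, 1.0]
opening: 0.45
grip_force: 0.0
```

Emit:
move_arm(commands=[[[-0.2, -0.06, 0], 0.99, 0.35], [[-0.2, -0.06, 0], 0.99, 0.35], [[-0.2, -0.06, 0], 0.99, 0.35], [[-0.2, -0.06, 0], 0.99, 0.35], [[-0.2, -0.06, 0], 0.99, 0.35], [[-0.2, -0.06, 0], 0.99, 0.35], [[-0.2, -0.06, 0], 0.99, 0.35], [[-0.2, -0.06, 0], 0.99, 0.35], [[-0.2, -0.06, 0], 0.99, 0.35], [[-0.22, 0, 0], 0.99, 0.35], [[0, 0, 0], 0, 0.35], [[0, 0, 0], 0, 0.35], [[0, 0, 0], 0, 0.35]])

```text
t: 47.38
eef_pos: [445.1, -222.3, 330.9]
tcp_rot: [3.141, 0.0, 1.988]
ft_force: [-1.0, 0.7, 0.1]
opening: 0.673
grip_force: 0.0
```

Run:
```python
from h import *
s=env.state();print(s["t"],np.round(s["eef_pos"],1),np.round(s["tcp_rot"],3))
p=read_camera("wrist");q=proj(p,[[445.4,-222.5,81]])[0];print(q,jar(p,"yel",81,q,45)[:2])
```

```text
47.3833 [ 445.1 -222.3  330.9] [3.141 0.    1.988]
[261.16017344 207.620998  ] [(1511, array([264.8, 203.4]), 32.1, array([ 446.5, -218.7,   81. ]))]
```

Emit:
move_arm(commands=[[[0, 0.01, -0.7], 0, 0.35], [[0, 0, -0.8], 0, 0.35], [[0, 0, -0.6], 0, 0.35], [[0, 0, -0.25], 0, 0.35], [[0, 0, -0.07], 0, 0.35], [[0, 0, 0], 0, -0.6], [[0, 0, 0], 0, -0.6], [[0, 0, 0], 0, -0.6], [[0, 0, 0], 0, -0.6], [[0, 0, 0], 0, -0.6], [[0, 0, 0.3], 0, -0.6], [[0, 0, 0.8], 0, -0.6], [[0, 0, 0.9], 0, -0.6], [[0, 0, 0.9], 0, -0.6]])

```text
t: 48.6
eef_pos: [444.7, -221.8, 346.8]
tcp_rot: [-3.141, -0.001, 1.99]
ft_force: [0.2, -0.4, -1.9]
opening: 0.458
grip_force: 30.0
```

Emit:
move_arm(commands=[[[0.1, 0.97, 0], 0.015, -0.6], [[0.1, 0.97, 0], 0.015, -0.6], [[0.1, 0.97, 0], 0.015, -0.6], [[0.1, 0.97, 0], 0.015, -0.6], [[0.1, 0.97, 0], 0.015, -0.6], [[0.1, 0.97, 0], 0.015, -0.6], [[0.1, 0.97, 0], 0.015, -0.6], [[0.1, 0.97, 0], 0.015, -0.6], [[0.1, 0.97, 0], 0.015, -0.6], [[0.1, 0.97, 0], 0.015, -0.6], [[0.1, 0.97, 0], 0.015, -0.6], [[0.1, 0.97, 0], 0.015, -0.6], [[0.1, 0.97, 0], 0.015, -0.6], [[0.1, 0.97, 0], 0.015, -0.6], [[0.1, 0.97, 0], 0.015, -0.6], [[0.14, 0.97, 0], 0.015, -0.6], [[0, 0, 0], 0, -0.6], [[0, 0, 0], 0, -0.6], [[0, 0, 0], 0, -0.6]])

```text
t: 50.18
eef_pos: [493.8, 243.3, 345.6]
tcp_rot: [-3.141, 0.0, 2.01]
ft_force: [0.5, -0.4, -0.4]
opening: 0.452
grip_force: 30.0
```

Emit:
move_arm(commands=[[[0.01, 0.04, -0.8], 0, -0.6], [[0, 0, -0.9], 0, -0.6], [[0, 0, -0.9], 0, -0.6], [[0, 0, -0.7], 0, -0.6], [[0, 0, 0], 0, -0.6], [[0, 0, 0], 0, -0.6]])

```text
t: 50.68
eef_pos: [494.6, 243.9, 246.3]
tcp_rot: [-3.14, -0.0, 2.008]
ft_force: [0.4, -0.7, -1.1]
opening: 0.457
grip_force: 30.0
```

Emit:
move_arm(commands=[[[0, 0, -0.5], 0, -0.6], [[0, 0, -0.3], 0, -0.6], [[0, 0, -0.2], 0, -0.6], [[0, 0, -0.1], 0, -0.6], [[0, 0, -0.1], 0, -0.6], [[0, 0, 0], 0, -0.6], [[0, 0, 0], 0, -0.6]])

```text
t: 51.27
eef_pos: [494.5, 244.8, 210.7]
tcp_rot: [3.141, 0.0, 2.01]
ft_force: [-0.3, 0.3, -0.3]
opening: 0.457
grip_force: 30.0
```

Emit:
move_arm(commands=[[[0, 0, -0.1], 0, -0.6], [[0, 0, -0.04], 0, -0.6], [[0, 0, 0], 0, -0.6], [[0, 0, 0], 0, 0], [[0, 0, 0], 0, 0], [[0, 0, 0], 0, 0], [[0, 0, 0.3], 0, 0], [[0, 0, 0.6], 0, 0], [[0, 0, 0.9], 0, 0], [[0, 0, 0.9], 0, 0], [[0, 0, 0.9], 0, 0.1], [[0, 0, 0.2], 0, 0.1]])

```text
t: 52.27
eef_pos: [494.7, 245.0, 324.7]
tcp_rot: [3.136, 0.001, 2.01]
ft_force: [-1.2, 1.2, 0.0]
opening: 0.542
grip_force: 0.0
```

Run:
```python
from h import *
s=env.state();print(s["t"],np.round(s["eef_pos"],1),np.round(s["tcp_rot"],3),s["opening"],s["grip_force"])
p=read_camera("wrist");print("yel",jar(p,"yel",28,(261,190),60)[:1],"exp",proj(p,[[494.5,244.8,28]]),"red",jar(p,"red",28))
t=read_camera("top");q=proj(t,[[409,-316,80]])[0];print(jar(t,"blu",80,q,25)[:1])
```

```text
52.2667 [494.7 245.  324.7] [3.136e+00 1.000e-03 2.010e+00] 0.5416438970640539 0.0
yel [(1036, array([257.7, 188.5]), 27.0, array([492.9, 246.6,  28. ]))] exp [[258.45365132 191.29833488]] red [(1020, array([256.9, 113.6]), 28.2, array([467. , 300.8,  28. ]))]
[(172, array([404.2, 283. ]), 11.5, array([ 408. , -310.5,   80. ]))]
```

Emit:
move_arm(commands=[[[-0.172, -0.834, 0.01], 0.476, -0.1], [[-0.172, -0.834, 0.01], 0.476, -0.1], [[-0.172, -0.834, 0.01], 0.476, -0.1], [[-0.172, -0.834, 0.01], 0.476, -0.1], [[-0.172, -0.834, 0.01], 0.476, -0.1], [[-0.172, -0.834, 0.01], 0.476, -0.1], [[-0.172, -0.834, 0.01], 0.476, -0.1], [[-0.172, -0.834, 0.01], 0.476, -0.1], [[-0.172, -0.834, 0.01], 0.476, -0.1], [[-0.172, -0.834, 0.01], 0.476, -0.1], [[-0.172, -0.834, 0.01], 0.476, -0.1], [[-0.172, -0.834, 0.01], 0.476, -0.1], [[-0.172, -0.834, 0.01], 0.476, -0.1], [[-0.172, -0.834, 0.01], 0.476, -0.1], [[-0.172, -0.834, 0.01], 0.476, -0.1], [[-0.172, -0.834, 0.01], 0.476, -0.1], [[-0.172, -0.834, 0.01], 0.476, -0.1], [[-0.172, -0.834, 0.01], 0.476, -0.1], [[-0.172, -0.834, 0.01], 0.476, -0.1], [[-0.172, -0.834, 0.01], 0.476, -0.1]])

```text
t: 54.03
eef_pos: [390.6, -256.7, 325.1]
tcp_rot: [3.141, -0.002, 2.773]
ft_force: [0.2, 0.5, 0.2]
opening: 0.451
grip_force: 0.0
```

Emit:
move_arm(commands=[[[0, 0, 0], 0, -0.1], [[0, 0, 0], 0, -0.1], [[0, 0, 0], 0, -0.1]])

```text
t: 54.28
eef_pos: [391.0, -255.2, 325.4]
tcp_rot: [3.141, -0.002, 2.77]
ft_force: [-0.0, 0.6, 0.0]
opening: 0.449
grip_force: 0.0
```

Emit:
move_arm(commands=[[[0.01, 0, -0.7], 0, -0.1], [[0, 0, -0.8], 0, -0.1], [[0, 0, -0.6], 0, -0.1], [[0, 0, -0.15], 0, -0.4], [[0, 0, 0], 0, -0.62], [[0, 0, 0], 0, -0.62], [[0, 0, 0], 0, -0.62], [[0, 0, 0], 0, -0.62]])

```text
t: 54.95
eef_pos: [391.7, -255.5, 259.6]
tcp_rot: [-3.141, 0.002, 2.771]
ft_force: [0.6, -0.5, -0.6]
opening: 0.205
grip_force: 0.0
```

Emit:
move_arm(commands=[[[0.09, 0.21, 0], -0.982, -0.62], [[0.11, 0.2, 0], -0.982, -0.62], [[0.12, 0.19, 0], -0.982, -0.62], [[0.14, 0.18, 0], -0.982, -0.62], [[0.15, 0.17, 0], -0.982, -0.62], [[0.17, 0.16, 0], -0.982, -0.62], [[0.18, 0.15, 0], -0.982, -0.62], [[0.19, 0.13, 0], -0.982, -0.62], [[0.2, 0.12, 0], -0.982, -0.62], [[0.21, 0.1, 0], -0.982, -0.62], [[0.21, 0.08, 0], -0.982, -0.62], [[0.22, 0.07, 0], -0.982, -0.62], [[0.22, 0.05, 0], -0.982, -0.62], [[0.23, 0.03, 0], -0.982, -0.62], [[0.23, 0.01, 0], -0.982, -0.62], [[0.23, 0, 0], -0.982, -0.62], [[0.23, -0.02, 0], -0.982, -0.62], [[0.23, -0.04, 0], -0.982, -0.62], [[0.22, -0.06, 0], -0.982, -0.62], [[0.22, -0.08, 0], -0.982, -0.62]])

```text
t: 56.62
eef_pos: [505.7, -206.0, 259.4]
tcp_rot: [3.141, 0.0, 1.196]
ft_force: [-0.4, -0.1, -0.0]
opening: 0.192
grip_force: 0.0
```

Emit:
move_arm(commands=[[[0, 0, 0], 0, -0.62], [[0, 0, 0], 0, -0.3], [[0, 0, 0], 0, -0.1], [[0, 0, 0], 0, -0.1], [[0, 0, 0.6], 0, -0.1], [[0, 0, 0.9], 0, -0.1], [[0, 0, 0.9], 0, -0.1], [[0, 0, 0], 0, -0.1]])

```text
t: 57.28
eef_pos: [505.8, -206.3, 335.0]
tcp_rot: [3.135, 0.001, 1.201]
ft_force: [1.1, 0.1, 0.6]
opening: 0.45
grip_force: 0.0
```

Emit:
move_arm(commands=[[[-0.2, -0.06, 0], 0.99, 0.35], [[-0.2, -0.06, 0], 0.99, 0.35], [[-0.2, -0.06, 0], 0.99, 0.35], [[-0.2, -0.06, 0], 0.99, 0.35], [[-0.2, -0.06, 0], 0.99, 0.35], [[-0.2, -0.06, 0], 0.99, 0.35], [[-0.2, -0.06, 0], 0.99, 0.35], [[-0.2, -0.06, 0], 0.99, 0.35], [[-0.2, -0.06, 0], 0.99, 0.35], [[-0.22, 0, 0], 0.99, 0.35], [[0, 0, 0], 0, 0.35], [[0, 0, 0], 0, 0.35], [[0, 0, 0], 0, 0.35]])

```text
t: 58.37
eef_pos: [445.1, -222.3, 330.6]
tcp_rot: [3.141, 0.0, 1.99]
ft_force: [0.2, -0.0, -0.2]
opening: 0.672
grip_force: 0.0
```

Run:
```python
from h import *
s=env.state();print(s["t"],np.round(s["eef_pos"],1),np.round(s["tcp_rot"],3))
p=read_camera("wrist");q=proj(p,[[445.4,-222.5,81]])[0];print(q,jar(p,"blu",81,q,45)[:2])
t=read_camera("top")
for n,X in(("red",[468,300.8,28]),("yel",[494.5,244.8,28])):q=proj(t,[X])[0];print(n,jar(t,n,26,q,18)[:1])
```

```text
58.3667 [ 445.1 -222.3  330.6] [3.141 0.    1.99 ]
[261.16023245 207.73699714] [(1401, array([265.2, 204.2]), 32.0, array([ 446.9, -219. ,   81. ]))]
red [(170, array([117.5, 251.5]), 11.0, array([467.2, 299. ,  26. ]))]
yel [(152, array([142.5, 240. ]), 10.7, array([492.5, 243.7,  26. ]))]
```

Emit:
move_arm(commands=[[[0, 0.01, -0.7], 0, 0.35], [[0, 0, -0.8], 0, 0.35], [[0, 0, -0.6], 0, 0.35], [[0, 0, -0.25], 0, 0.35], [[0, 0, -0.06], 0, 0.35], [[0, 0, 0], 0, -0.6], [[0, 0, 0], 0, -0.6], [[0, 0, 0], 0, -0.6], [[0, 0, 0], 0, -0.6], [[0, 0, 0], 0, -0.6], [[0, 0, 0.3], 0, -0.6], [[0, 0, 0.8], 0, -0.6], [[0, 0, 0.9], 0, -0.6], [[0, 0, 0.9], 0, -0.6]])

```text
t: 59.63
eef_pos: [444.7, -221.9, 346.9]
tcp_rot: [-3.141, -0.001, 1.992]
ft_force: [0.2, -0.5, -1.2]
opening: 0.452
grip_force: 30.0
```

Emit:
move_arm(commands=[[[0.18, 0.97, 0], 0.017, -0.6], [[0.18, 0.97, 0], 0.017, -0.6], [[0.18, 0.97, 0], 0.017, -0.6], [[0.18, 0.97, 0], 0.017, -0.6], [[0.18, 0.97, 0], 0.017, -0.6], [[0.18, 0.97, 0], 0.017, -0.6], [[0.18, 0.97, 0], 0.017, -0.6], [[0.18, 0.97, 0], 0.017, -0.6], [[0.18, 0.97, 0], 0.017, -0.6], [[0.18, 0.97, 0], 0.017, -0.6], [[0.18, 0.97, 0], 0.017, -0.6], [[0.18, 0.97, 0], 0.017, -0.6], [[0.18, 0.97, 0], 0.017, -0.6], [[0.18, 0.98, 0], 0.017, -0.6], [[0, 0, 0], 0, -0.6], [[0, 0, 0], 0, -0.6], [[0, 0, 0], 0, -0.6]])

```text
t: 61.05
eef_pos: [520.2, 185.5, 345.7]
tcp_rot: [-3.141, 0.0, 2.011]
ft_force: [-0.2, -0.4, -1.2]
opening: 0.456
grip_force: 30.0
```

Emit:
move_arm(commands=[[[0.01, 0.09, -0.8], 0, -0.6], [[0, 0, -0.9], 0, -0.6], [[0, 0, -0.9], 0, -0.6], [[0, 0, -0.7], 0, -0.6], [[0, 0, 0], 0, -0.6], [[0, 0, -0.5], 0, -0.6], [[0, 0, -0.3], 0, -0.6], [[0, 0, -0.2], 0, -0.6], [[0, 0, -0.1], 0, -0.6], [[0, 0, -0.1], 0, -0.6], [[0, 0, -0.08], 0, -0.6], [[0, 0, -0.05], 0, -0.6], [[0, 0, 0], 0, -0.6]])

```text
t: 62.13
eef_pos: [520.9, 188.4, 206.5]
tcp_rot: [3.141, 0.0, 2.011]
ft_force: [1.2, -0.9, -0.6]
opening: 0.454
grip_force: 30.0
```

Emit:
move_arm(commands=[[[0, 0, 0], 0, 0], [[0, 0, 0], 0, 0], [[0, 0, 0], 0, 0], [[0, 0, 0.3], 0, 0], [[0, 0, 0.6], 0, 0], [[0, 0, 0.9], 0, 0], [[0, 0, 0.9], 0, 0], [[0, 0, 0.9], 0, 0], [[0, 0, 0.3], 0, 0], [[0, 0, 0], 0, 0], [[0, 0, 0], 0, 0]])

```text
t: 63.05
eef_pos: [520.6, 188.4, 323.5]
tcp_rot: [3.141, 0.0, 2.011]
ft_force: [-0.2, -0.4, -0.4]
opening: 0.5
grip_force: 0.0
```

Run:
```python
from h import *
s=env.state();print(s["t"],np.round(s["eef_pos"],1),s["opening"])
p=read_camera("wrist");print("blu",jar(p,"blu",28,(261,190),35)[:1])
cv2.imwrite("pics/w9.png",p["image"][:,:,::-1])
```

```text
63.05 [520.6 188.4 323.5] 0.49994059308454175
blu [(1196, array([261. , 194.3]), 31.7, array([521.8, 186.5,  28. ]))]
```

View pics/w9.png

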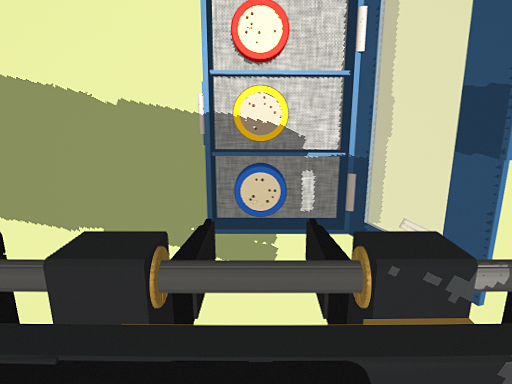

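The wrist view shows red (260,28), yellow (260,113) and blue (260,190) each upright in its own compartment. Next I'll go behind the lid.

Emit:
move_arm(commands=[[[0, 0, 0.8], 0, -1], [[0, 0, 0.8], 0, -1], [[0.46, 0.5, 0], 0, -1], [[0.46, 0.5, 0], 0, -1], [[0.46, 0.5, 0], 0, -1], [[0.46, 0.5, 0], 0, -1], [[0.46, 0.5, 0], 0, -1], [[0.46, 0.5, 0], 0, -1], [[0.46, 0.5, 0], 0, -1], [[0.46, 0.5, 0], 0, -1], [[0, 0, -0.8], 0, -1], [[0, 0, -0.8], 0, -1], [[0, 0, -0.2], 0, -1], [[0, 0, 0], 0, -1], [[0, 0, 0], 0, -1]])

```text
t: 64.35
eef_pos: [631.5, 308.4, 317.0]
tcp_rot: [-3.14, -0.0, 2.011]
ft_force: [1.3, 0.8, 0.1]
opening: 0.005
grip_force: 0.0
```

Run:
```python
from lid import *
lidfit();s=env.state();print(s["eef_pos"],s["ft_force"],s["opening"])
# arc path for tip in case frame
h=[];prev=None
for a in np.linspace(1.05,.15,10):
    P=np.array(c2w(58-104*np.cos(a),0,36+104*np.sin(a)+4+190));h.append(P)
print(np.round(c2w(18,0,0),1));print(np.round(h,1)); print(np.round(np.diff(h,axis=0)/30,2).tolist())
```

```text
top 0.56 2351 [(np.float64(0.6674735249621785), np.float64(1.96)), (np.float64(0.6691449814126395), np.float64(1.92)), (np.float64(0.6713977167540882), np.float64(1.94))]
top 0.34 15868 [(np.float64(0.0), np.float64(2.24)), (np.float64(0.0), np.float64(2.26)), (np.float64(0.0), np.float64(2.28))]
scene 0.84 875 [(np.float64(0.858908341915551), np.float64(1.98)), (np.float64(0.8624052004333694), np.float64(1.94)), (np.float64(0.8863879957127545), np.float64(1.96))]
[631.36638038 308.35534111 318.82081513] [0.03634852 0.26778871 0.09087918] 0.0013150681207418035
[525.1 259.    0. ]
[[514.5 254.  320.2]
 [506.5 250.3 314.6]
 [499.2 246.9 308.1]
 [492.4 243.7 300.9]
 [486.3 240.9 292.9]
 [481.  238.4 284.4]
 [476.5 236.3 275.2]
 [472.8 234.6 265.7]
 [470.1 233.3 255.7]
 [468.2 232.4 245.5]]
[[-0.26, -0.12, -0.19], [-0.25, -0.12, -0.22], [-0.23, -0.11, -0.24], [-0.2, -0.09, -0.27], [-0.18, -0.08, -0.29], [-0.15, -0.07, -0.3], [-0.12, -0.06, -0.32], [-0.09, -0.04, -0.33], [-0.06, -0.03, -0.34]]
```

Emit:
move_arm(commands=[[[-0.26, -0.12, 0], 0, -1], [[-0.26, -0.12, 0], 0, -1], [[-0.26, -0.12, 0], 0, -1], [[-0.26, -0.12, 0], 0, -1], [[-0.26, -0.12, 0], 0, -1], [[-0.26, -0.12, 0], 0, -1], [[-0.26, -0.12, 0], 0, -1], [[-0.26, -0.12, 0], 0, -1]])

```text
t: 65.22
eef_pos: [568.0, 279.2, 317.5]
tcp_rot: [3.142, 0.0, 2.011]
ft_force: [1.0, 0.2, 0.8]
opening: 0.001
grip_force: 0.5
```

Emit:
move_arm(commands=[[[-0.26, -0.12, 0], 0, -1], [[-0.26, -0.12, 0], 0, -1], [[-0.26, -0.12, 0], 0, -1], [[-0.26, -0.12, 0], 0, -1], [[-0.26, -0.12, 0], 0, -1], [[-0.26, -0.12, 0], 0, -1], [[-0.26, -0.12, 0], 0, -1]])

```text
t: 65.8
eef_pos: [513.5, 254.0, 317.5]
tcp_rot: [3.142, -0.0, 2.011]
ft_force: [0.9, 0.7, 1.0]
opening: 0.002
grip_force: 0.3
```

Run:
```python
from lid import *
lidfit();s=env.state();print(s["eef_pos"],s["ft_force"],s["opening"])
```

```text
top 0.93 1479 [(np.float64(0.5054864667154353), np.float64(0.94)), (np.float64(0.5182674199623352), np.float64(0.96)), (np.float64(0.5200617283950617), np.float64(0.98))]
top 0.59 16216 [(np.float64(0.0), np.float64(2.24)), (np.float64(0.0), np.float64(2.26)), (np.float64(0.0), np.float64(2.28))]
scene 0.71 1072 [(np.float64(0.7752184273232724), np.float64(0.96)), (np.float64(0.7754010695187166), np.float64(0.9)), (np.float64(0.7800312012480499), np.float64(0.94))]
[514.23968033 254.38295272 317.61662279] [ 0.21089586 -0.75173183  0.16890259] 0.0060512450006912025
```

Lid is at about 0.95 rad. I'll follow the arc down.

Emit:
move_arm(commands=[[[-0.26, -0.12, -0.13], 0, -1], [[-0.25, -0.12, -0.22], 0, -1], [[-0.23, -0.11, -0.24], 0, -1], [[-0.2, -0.09, -0.27], 0, -1], [[-0.18, -0.08, -0.29], 0, -1], [[-0.15, -0.07, -0.3], 0, -1], [[-0.12, -0.06, -0.32], 0, -1], [[-0.09, -0.04, -0.33], 0, -1], [[-0.06, -0.03, -0.3], 0, -1], [[0, 0, 0], 0, -1]])

```text
t: 66.83
eef_pos: [467.4, 232.5, 243.9]
tcp_rot: [-3.139, -0.0, 2.011]
ft_force: [-0.8, -0.3, -0.6]
opening: 0.004
grip_force: 0.0
```

Emit:
move_arm(commands=[[[0, 0, -0.1], 0, -1], [[0, 0, -0.1], 0, -1], [[0, 0, 0], 0, -1]])

```text
t: 67.08
eef_pos: [468.2, 232.8, 239.3]
tcp_rot: [3.141, 0.0, 2.011]
ft_force: [0.0, 0.3, 0.2]
opening: 0.002
grip_force: 0.0
```

Emit:
move_arm(commands=[[[0, 0, -0.08], 0, -1], [[0, 0, -0.03], 0, -1], [[0, 0, 0], 0, -1]])

```text
t: 67.33
eef_pos: [468.2, 232.8, 236.5]
tcp_rot: [3.141, 0.0, 2.011]
ft_force: [-0.6, 0.1, 3.7]
opening: 0.002
grip_force: 1.9
```

Emit:
move_arm(commands=[[[0, 0, -0.06], 0, -1], [[0, 0, -0.03], 0, -1], [[0, 0, 0], 0, -1]])

```text
t: 67.58
eef_pos: [468.1, 232.8, 233.5]
tcp_rot: [3.141, 0.0, 2.011]
ft_force: [-0.2, 0.5, 0.1]
opening: 0.002
grip_force: 0.0
```

Emit:
move_arm(commands=[[[0, 0, -0.06], 0, -1], [[0, 0, -0.04], 0, -1], [[0, 0, 0], 0, -1]])

```text
t: 67.83
eef_pos: [468.1, 232.8, 230.3]
tcp_rot: [3.141, 0.0, 2.011]
ft_force: [-0.2, -0.2, 2.5]
opening: 0.004
grip_force: 1.1
```

Emit:
move_arm(commands=[[[0, 0, -0.06], 0, -1], [[0, 0, 0], 0, -1], [[0, 0, 0], 0, -1]])

```text
t: 68.08
eef_pos: [468.0, 232.8, 229.8]
tcp_rot: [3.141, 0.0, 2.011]
ft_force: [-4.8, -2.8, 19.9]
opening: 0.004
grip_force: 10.3
```

Emit:
move_arm(commands=[[[0, 0, 0.3], 0, -1], [[0, 0, 0.9], 0, -1], [[0, 0, 0.9], 0, -1], [[0, -0.9, 0.9], 0, -1], [[0, -0.9, 0.9], 0, -1], [[0, -0.9, 0.5], 0, -1], [[0, -0.9, 0], 0, -1], [[0, -0.9, 0], 0, -1], [[0, -0.9, 0], 0, -1], [[0, 0, 0], 0, -1], [[0, 0, 0], 0, -1]])

```text
t: 69.0
eef_pos: [468.1, 69.9, 360.8]
tcp_rot: [3.141, -0.0, 2.008]
ft_force: [-0.5, -0.2, 0.3]
opening: 0.006
grip_force: 0.0
```

Run:
```python
from lid import *
lidfit();s=env.state();print(s["t"],s["eef_pos"],s["ft_force"])
t=read_camera("top");u=read_camera("scene");save(t,"t9")
cv2.imwrite("pics/t9c.png",np.hstack([cv2.resize(t["image"][170:300,70:230],(492,400)),cv2.resize(u["image"][80:170,240:310],(308,400))])[:,:,::-1])
```

```text
top 0.59 3204 [(np.float64(0.681912681912682), np.float64(0.8)), (np.float64(0.6840390879478827), np.float64(0.74)), (np.float64(0.684224049331963), np.float64(0.78))]
scene 0.65 1843 [(np.float64(0.9083544303797468), np.float64(0.04)), (np.float64(0.9091831557584982), np.float64(0.0)), (np.float64(0.9161125319693094), np.float64(0.02))]
scene 0.57 78 [(np.float64(0.0), np.float64(2.24)), (np.float64(0.0), np.float64(2.26)), (np.float64(0.0), np.float64(2.28))]
69.2 [468.06728706  71.60949779 360.59588396] [-0.16703995 -0.43999624  0.46350908]
```

View pics/t9c.png

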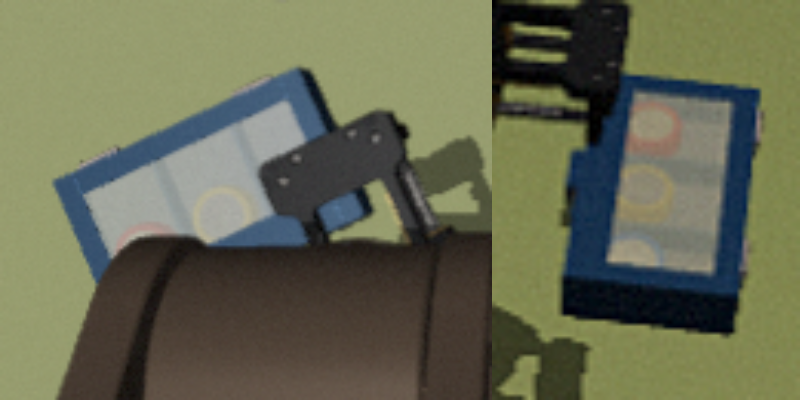

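The lid is shut with all three jars showing through the window. The fingertip also stopped at the shut height of 40 mm. I'll hand in.

```bash
python3 -c "
from cell import env
print(env.job_done())"
```

```text
the job is handed in; nothing more can be done
None
```

I viewed the red, yellow and blue jars under the objective in that order, stood each upright in its own case compartment, pressed the lid shut, and handed the job in at about 69 s; no verdict came back.

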